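Mix a sample jar, seat it in the viewer and hold the sprung shutter open

ROBOT

A 6-joint arm with a two-finger parallel gripper is mounted at the origin on the work surface. World frame = base frame: x ahead of the robot, y to its left, z up, the work surface at z = 0. Lengths are in m, angles in rad, forces in N, time in s.
With the tool pointing down it reaches from about 0.25 to 0.725 m from the base axis. Payload 4 kg.
Tool frame: the origin (TCP) lies on the centre line of the jaws, within the pads' length; the fingertips stand 14 mm ahead of it and the grasp point (between the pads) lies 5 mm behind it; z points along the fingers, x is the direction in which the jaws open and shut, and the axes are right-handed (so a half turn about z gives the same grasp; the last joint's range is limited). The gripper opens to 85 mm and grips with 20 to 120 N. Pads are 22 mm wide; open, the fingers measure 114 mm over their backs; the gripper's body (76 mm by 85 mm) begins 54 mm behind the grasp point. The pads swing forward as they close: fully open they stand 13 mm farther back than shut.
Start: joints at [1.321, 0.241, 0.005, 1.335, 0, 1.571], TCP at [0.124, 0.484, 0.245] pointing down, gripper open.
Joint ranges: [-2.72, 2.72], [-1.05, 1.87], [-1.09, 1.28], [-1.99, 2.15], [-1.42, 1.44], [-3.14, 3.14]. Speed limits (rad/s): [2.79, 2.79, 3.14, 3.14, 3.14, 3.14].

INTERFACE

Orientations are given as a unit quaternion [x, y, z, w].
In Python, from workcell import bot gives the robot as it stands.
- The arm moves only by the tool play_rows, never from a script. Its argument "motion" is a list of rows, each an object with "fingers": the closure, from -1 (fully open) to 1 (shut), so that 0 is half open; "translation": the shift along the tool's x, y, z in cm, a list of three; "roll": the turn about the tool's z in degrees. A call has 1 to 20 rows; each row is the pose to reach, as a shift and turn from the pose commanded when the call began, along the tool's axes at that moment; what a row does not reach only later rows make up. A row lasts 1/12 s, in which the tool goes at most 41.7 mm and 7.16 degrees, less where a joint would pass 70% of its speed; a pose out of reach is approached as far as the arm can. A call with a gripper value outside its range is refused whole. The fingers move at their own pace and stop on an object; the grip force is fixed at half the most. Time passes only in rows, so rows that repeat a pose let the fingers close. It gives the time, the measured TCP pose, the force and the opening at its end, in the units of the state.
- bot.get_obs(): the state, without advancing time (a new reading comes with each control period).
- bot.camera(name): name is "scene" or "top" or "wrist"; returns a dict with "pixels" (400x640x3 uint8, red, green, blue), "intrinsics" (3x3 intrinsics, pixels), "k1" (the pictures are not rectified: a ray, as slopes to the right and down, at radius r is drawn at 1 + k1 r^2 times it, then the intrinsics apply), "world_to_cam" (4x4, takes a point from world to camera coordinates). Camera axes: x right, y down, z forward; pixel columns grow to the right and rows downward; lengths in m; the calibration is good to about 2 mm. A picture is of the moment at which its call begins. There is no depth.
- bot.job_done(): hands the job in, once; it reports no verdict.
The state is a dict: "clock": time; "joint_pos": joint angles; "joint_vel": joint speeds; "tau": joint torques, N m; "eef_pos": TCP position; "tool_rot": TCP orientation; "ft_force": force on the tool from outside, world axes, zero at the start; "ft_torque": the same for the moment, N m; "grip_width": finger opening in m.
Only numpy, scipy, OpenCV 4.12 (cv2) and the standard library are available. Lean on these libraries where they do the work, as an engineer would, in place of code of your own. Each camera call takes 0.05 s, during which the arm holds its last target. There are 200 camera calls.

TASK

Mix the sample in the capped amber jar: lift it off the bench, tip it over to about 40 degrees, keep it there for a second, bring it level again and set it down upright in the round seat of the sample viewer, without dropping it. Then, with the fingers on its upright post, swing the viewer's sprung shutter arm all the way open to its stop and finish while still holding it there so that my colleague can look at the sample. Leave the other things on the bench where they are, and never tip the jar beyond 60 degrees.

Things in the scene. Friction and masses are not known exactly. Their poses are not given: they have to be found in the camera images.
- jar_center (a point): Centre (45 mm above the underside) of the loose capped jar: amber glass, round, upright, 54 mm in diameter up to 66 mm, then a white cap 48 mm in diameter from 72 to 90 mm; 90 mm tall in all, about 0.11 to 0.22 kg. z axis up along the jar.
- viewer: Sample viewer fixed to the bench: a white low box 150 mm (x) by 240 mm (y), its top 40 mm above the bench; origin at the centre of its underside, z up. At its -y end is the round jar seat; at its +y end a white lamp head 70 x 60 mm (x from -25 to 45, y from 58 to 118), its top 115 mm above the bench, with a round lens facing the jar. A sprung steel shutter arm stands between, on a pivot near the -x edge.
- seat (a point): Centre of the jar's seat on the viewer's top, at the floor where the jar stands (40 mm above the bench, at x 0, y -70 mm of the viewer). A grey collar surrounds it, 8 mm high, 62 mm inner and 70 mm outer diameter. A jar that is home has its centre 45 mm above this point. Axes as the viewer's.
- pivot (a point): Vertical pivot axis of the shutter arm, at arm height (64 mm above the bench, at x -50, y 40 mm of the viewer). Axes as the viewer's. On the viewer's +x side the arm carries a dark blade (from 39 to 81 mm from the pivot, up to 104 mm above the bench); on its -x side it reaches 82 mm out from the pivot, overhanging the viewer's edge, and carries the finger post.
- post (a point): The finger post, a dark steel round upright pin 12 mm in diameter, 80 mm from the pivot at the free end of the shutter arm. It rises from the arm (top face 67 mm above the bench) to 119 mm above the bench; this point lies on its axis 100 mm above the bench. It swings with the arm in a level circle about the pivot: at rest it lies on the viewer's -x side of the pivot, and opening carries it towards the viewer's +y (clockwise seen from above).
- shutter (a joint): Angle of the shutter arm, rad: 0 shut (at rest, blade before the lens), 0.9 fully open against its stop, growing clockwise seen from above. A spring returns it to 0 when let go; holding it takes about 2 N at the post when shut, rising to about 5.5 N at the stop.
- pot_center (a point): Centre of a squat white lidded pot, 66 mm in diameter, 45 mm tall, loose; leave it alone.
- bottle_center (a point): Centre of a white bottle, 58 mm in diameter, 150 mm tall, loose; leave it alone.
- slidebox_center (a point): Centre of a flat grey slide box, 87 x 102 mm (x, y), 34 mm tall, loose; leave it alone.
Mind the look-alikes: they are no part of the job. What is shaped like the part that bears jar_center but blue, red or yellow is not meant.

How it is judged:
On the way, in this order (a step that is already met when the one before it is completed fails the run):
1. the jar, lifted clear of the bench (its centre above 80 mm), is tipped to 30 to 50 degrees and kept there for 0.6 s (angle between jar_center's own z axis and vertical between 0.524 and 0.873 rad and height (world z) of jar_center above 0.08 m), for 0.6 s.
2. the jar stands upright in the viewer's seat, let go (horizontal distance between jar_center and seat below 0.007 m and z of jar_center in the frame of seat between 0.04 and 0.049 m and angle between jar_center's own z axis and vertical below 0.07 rad and contact force between the fingers and jar below 0.05 N and linear speed of jar below 0.02 m/s), for 0.3 s.
3. the fingers hold the shutter arm open at its stop (value of joint shutter above 0.82 rad and contact force between the fingers and shutter above 1.5 N), for 0.3 s.
At the end, for the whole second after the job is handed in: The fingers press on the shutter arm (over 1.5 N) and keep it still and open beyond 0.82 rad (stop at 0.9), while the jar stands upright (within 4 degrees), untouched, in its seat (within 7 mm of its centre and fully down), and pot, bottle and slide box are within 30 mm of where they were (all of step 3 and velocity of joint shutter between -0.1 and 0.1 rad/s and horizontal distance between jar_center and seat below 0.007 m and z of jar_center in the frame of seat between 0.04 and 0.049 m and angle between jar_center's own z axis and vertical below 0.07 rad and contact force between the fingers and jar below 0.05 N and distance of each of pot_center, bottle_center, slidebox_center from where it was at the start of the episode below 0.03 m); the arm keeps its last pose, push and grip.
It fails at once if the jar is tipped beyond 60 degrees (angle between jar_center's own z axis and vertical above 1.06 rad).
It fails at once if the jar falls free (over 0.6 m/s while not in the fingers) (linear speed of jar above 0.6 m/s and contact force between the fingers and jar below 0.05 N).
It fails at once if the pot is moved by more than 30 mm (distance of pot_center from where it was at the start of the episode above 0.03 m).
It fails at once if the bottle is moved by more than 30 mm (distance of bottle_center from where it was at the start of the episode above 0.03 m).
It fails at once if the slidebox is moved by more than 30 mm (distance of slidebox_center from where it was at the start of the episode above 0.03 m).
It also fails if it takes over 64 s, if anything falls off the work surface, if the arm or the gripper's body presses on something with over 40 N, if the wrist force passes 120 N, or if a joint passes its speed limit or range.

## Working session

There is one attempt and no reset: what is moved stays moved. The work goes in short steps, Python scripts to look and compute and a tool call to move; the robot and the scene stay as the last step left them, time stands still between calls to the robot, and variables do not carry over. Pictures are saved under pics/ and viewed, about 8 in all and at most 12, crops included, and the job is handed in when it is done.

Besides the shell and the picture viewer there is one more tool, called after ">>>" by a JSON object that holds its "api" and its "payload", one argument or row to a line. play_rows: Moves the arm, as the interface text tells. Its arguments: {"type":"object","properties":{"motion":{"type":"array","items":{"type":"object","properties":{"fingers":{"type":"number"},"translation":{"type":"array","items":{"type":"number"}},"roll":{"type":"number"}}}}},"required":["motion"]}

```bash
ls; mkdir -p pics
python3 - <<'E'
from workcell import bot
import cv2,numpy as np
o=bot.get_obs();print(o)
for n in("scene","top"):
    c=bot.camera(n);cv2.imwrite(f"pics/{n}0.png",c["pixels"][:,:,::-1])
    print(n,c["intrinsics"],c["k1"],c["world_to_cam"])
E
```

```text
pics
{'clock': 0.0, 'joint_pos': array([ 1.32099452e+00,  2.41385855e-01,  3.70986343e-03,  1.33518557e+00,
       -8.18292010e-06,  1.57080776e+00]), 'joint_vel': array([-1.29474544e-04,  1.00730452e-05,  1.39743074e-03,  5.19143979e-04,
       -2.54874332e-03, -8.61112263e-04]), 'tau': array([-6.32616229e-04, -3.72317183e+01,  2.52408224e+01,  1.69056054e-02,
       -8.87344027e-05, -1.37940953e-05]), 'eef_pos': array([0.12345883, 0.48389446, 0.24442098]), 'tool_rot': array([ 7.89690341e-01,  6.13504767e-01, -8.12931507e-04,  6.36756703e-04]), 'ft_force': array([ 0.7339159 , -0.51552158, -0.2197987 ]), 'ft_torque': array([ 0.00123603,  0.01091231, -0.05119715]), 'grip_width': 0.08544774267771721}
scene [[510.16636808   0.         319.73429673]
 [  0.         510.16636808 195.55044468]
 [  0.           0.           1.        ]] -0.1651904551030512 [[-1.12988003e-01  9.93596236e-01  4.81285903e-04  1.18026975e-01]
 [ 6.58769703e-01  7.52753951e-02 -7.48569364e-01 -3.11000941e-01]
 [-7.43811932e-01 -8.42623012e-02 -6.63056314e-01  1.43289583e+00]
 [ 0.00000000e+00  0.00000000e+00  0.00000000e+00  1.00000000e+00]]
top [[385.99160986   0.         320.14611271]
 [  0.         385.99160986 204.30544824]
 [  0.           0.           1.        ]] -0.031645973149237595 [[-0.0623881  -0.99804676 -0.00322247 -0.02176902]
 [-0.97032292  0.06141024 -0.23388503  0.58677402]
 [ 0.23362609 -0.0114648  -0.97225892  0.83308173]
 [ 0.          0.          0.          1.        ]]
```

View pics/scene0.png

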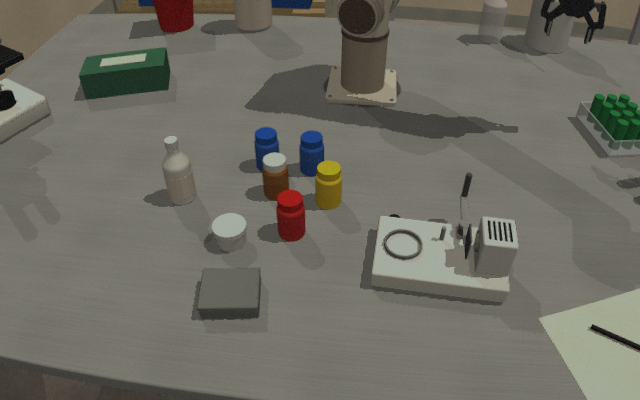

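View pics/top0.png

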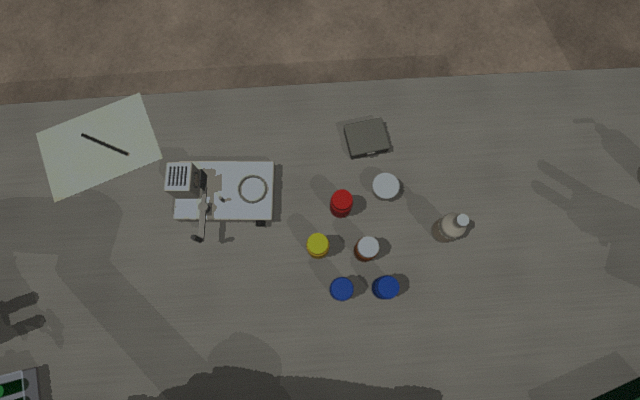

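Scene: the jar with amber body and white cap is at scene (275,177), top (367,247); look-alikes are blue (267,150) and (312,153), yellow (329,186), red (291,216). Only the amber one fits. Viewer with ring at scene (403,243), top (253,189); post at scene (467,185), top (200,238).

```bash
cat > h.py <<'E'
import numpy as np,cv2
from workcell import bot
def ray(c,u,v):
    K=c["intrinsics"];k=c["k1"]
    p=cv2.undistortPoints(np.array([[[u,v]]],float),K,np.array([k,0,0,0,0.]))[0,0]
    T=c["world_to_cam"];R=T[:3,:3];o=-R.T@T[:3,3]
    return o,R.T@np.array([p[0],p[1],1.])
def onz(c,u,v,z):
    o,d=ray(c,u,v);return o+d*(z-o[2])/d[2]
def proj(c,X):
    T=c["world_to_cam"];p=T[:3,:3]@np.asarray(X)+T[:3,3];x=p[:2]/p[2];x=x*(1+c["k1"]*(x@x));return c["intrinsics"][:2,:2]@x+c["intrinsics"][:2,2]
def two(c1,a,c2,b):
    o1,d1=ray(c1,*a);o2,d2=ray(c2,*b);s=np.linalg.lstsq(np.c_[d1,-d2],o2-o1,rcond=None)[0]
    return (o1+d1*s[0]+o2+d2*s[1])/2,np.linalg.norm(o1+d1*s[0]-o2-d2*s[1])
E
python3 - <<'E'
from h import *
t=bot.camera("top");s=bot.camera("scene")
im=t["pixels"];h=cv2.cvtColor(im,cv2.COLOR_RGB2HSV)
def blobs(m,mn=60):
    n,l,st,ce=cv2.connectedComponentsWithStats(m.astype(np.uint8));return [(ce[i].round(1),st[i].tolist()) for i in range(1,n) if st[i,4]>mn]
w=(h[...,1]<45)&(h[...,2]>150)
print("white",blobs(w))
for nm,lo,hi in(("red",170,180),("yellow",22,32),("blue",105,125)):
    m=(h[...,0]>=lo)&(h[...,0]<=hi)&(h[...,1]>150)&(h[...,2]>60);print(nm,[(a,b,onz(t,*a,.08).round(3)) for a,b in blobs(m)])
print('cap',onz(t,368,244,.09))
print('capS',onz(s,275,160.5,.09))
hs=cv2.cvtColor(s["pixels"],cv2.COLOR_RGB2HSV);print("whiteS",blobs((hs[...,1]<45)&(hs[...,2]>150)))
a=cv2.resize(im[150:310,160:480],(800,400),interpolation=cv2.INTER_CUBIC)
b=cv2.resize(s["pixels"][120:300,240:540],(800,480),interpolation=cv2.INTER_CUBIC)
cv2.imwrite("pics/a.png",a[:,:,::-1]);cv2.imwrite("pics/b.png",b[:,:,::-1])
E
```

```text
white []
red []
yellow [(array([317.4, 244.9]), [307, 233, 22, 25, 426], array([ 0.488, -0.046,  0.08 ]))]
blue [(array([341.2, 288.5]), [330, 277, 23, 23, 408], array([ 0.389, -0.093,  0.08 ])), (array([386.3, 286.9]), [375, 276, 24, 23, 443], array([ 0.386, -0.192,  0.08 ]))]
cap [ 0.48174085 -0.15912609  0.09      ]
capS [ 0.48482097 -0.15439733  0.09      ]
whiteS [(array([122.6,  59.4]), [100, 54, 46, 12, 300]), (array([390.4,  77.6]), [385, 70, 11, 16, 83]), (array([18.7, 98.9]), [0, 79, 45, 45, 815]), (array([169.9, 139.2]), [164, 136, 13, 8, 72]), (array([274.1, 159. ]), [263, 153, 23, 13, 238]), (array([178.5, 161.8]), [173, 155, 13, 14, 113]), (array([228.4, 224.6]), [212, 213, 34, 24, 644]), (array([425.7, 256.2]), [373, 216, 136, 75, 3866]), (array([499.7, 232.9]), [483, 217, 35, 31, 569]), (array([401.9, 244.2]), [387, 234, 30, 22, 509]), (array([600.2, 345.9]), [539, 289, 101, 111, 7306])]
```

View pics/a.png

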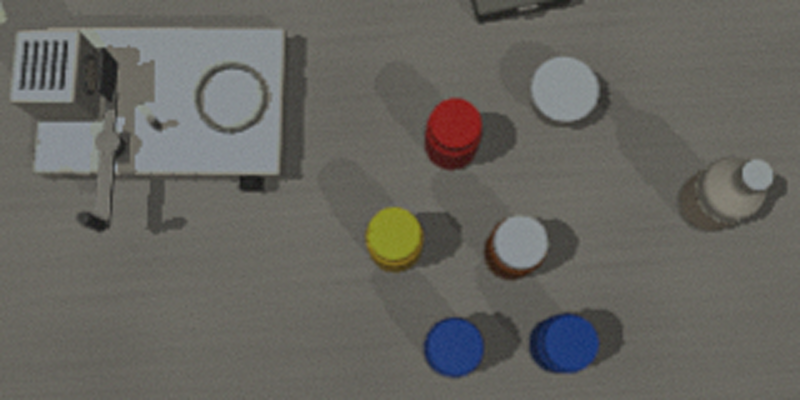

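View pics/b.png

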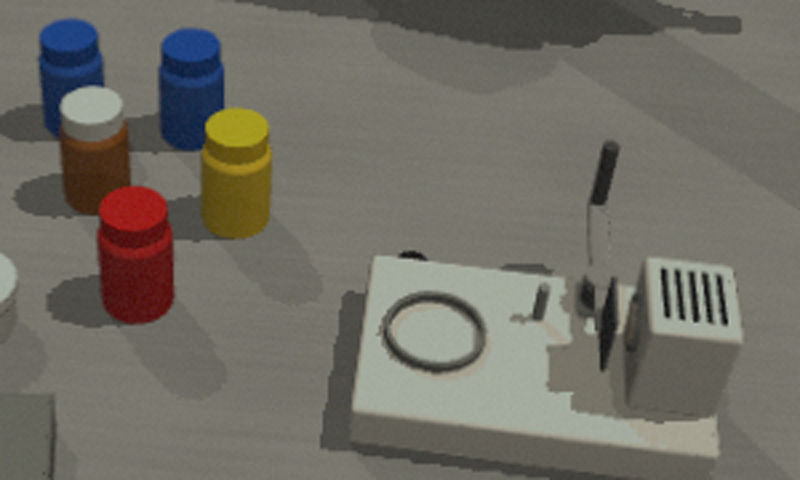

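The crops confirm: amber jar with white cap at top (368,247), surrounded by yellow, red and two blue look-alikes. Ring at top (253,189), post top at scene (469,175).

Run:
```python
from h import *
t=bot.camera("top");s=bot.camera("scene")
A=lambda x,y:(160+x/2.5-.3,150+y/2.5-.3); B=lambda x,y:(240+x/2.667-.3,120+y/2.667-.3)
def p(n,a,b,z):
    print(n,onz(t,*A(*a),z)[:2].round(4),onz(s,*B(*b),z)[:2].round(4), [x.round(4) for x in two(t,A(*a),s,B(*b))])
p("cap",(521,242),(92,104),.09)
p("red",(455,124),(134,207),.09);p("yel",(394,237),(237,127),.09)
p("blueL",(454,347),(192,47),.09);p("blueR",(567,344),(70,37),.09)
p("ring",(232,97),(434,330),.048)
p("post",(88,218),(610,146),.119)
p("c++lamp-corner -y+x",(284,31),(352,412),.04)
p("c -x-y",(279,172),(374,257),.04)
p("bottlecap",(757,174),((170-240)*2.667,(139-120)*2.667),.15)
print(onz(t,*A(566,90),.045), onz(s,229,224,.045), onz(t,367,137,.034))
print('pivot',onz(t,*A(108,142),.067))
print('far corner +x+y',onz(s,*B(717,455),.04),'-x+y T',onz(t,*A(36,123),.04),onz(t,*A(36,171),.04))
```

```text
cap [ 0.4762 -0.1588] [ 0.4791 -0.1571] [array([ 0.4763, -0.1584,  0.0879]), np.float64(0.0014)]
red [ 0.588  -0.1083] [ 0.5915 -0.107 ] [array([ 0.5886, -0.108 ,  0.0873]), np.float64(0.001)]
yel [ 0.4878 -0.0462] [ 0.4947 -0.045 ] [array([ 0.4884, -0.0459,  0.085 ]), np.float64(0.0007)]
blueL [ 0.3886 -0.0925] [ 0.3962 -0.0911] [array([ 0.3887, -0.0924,  0.0847]), np.float64(0.0007)]
blueR [ 0.3849 -0.1908] [ 0.393 -0.191] [array([ 0.385 , -0.1924,  0.0843]), np.float64(0.0013)]
ring [0.6391 0.1024] [0.6455 0.1043] [array([0.6406, 0.1041, 0.0428]), np.float64(0.0016)]
post [0.5169 0.2181] [0.5215 0.2225] [array([0.5176, 0.2215, 0.1153]), np.float64(0.0042)]
c++lamp-corner -y+x [0.7064 0.0506] [0.7161 0.0522] [array([0.7094, 0.052 , 0.0319]), np.float64(0.0011)]
c -x-y [0.5638 0.0602] [0.5702 0.0624] [array([0.5649, 0.0617, 0.0348]), np.float64(0.0018)]
bottlecap [ 0.5134 -0.3555] [ 0.5144 -0.3556] [array([ 0.5136, -0.3559,  0.1494]), np.float64(0.0003)]
[ 0.62648382 -0.22190837  0.045     ] [ 0.62941017 -0.21887822  0.045     ] [ 0.76092856 -0.18884451  0.034     ]
pivot [0.59697872 0.21687761 0.067     ]
far corner +x+y [0.72896629 0.28668126 0.04      ] -x+y T [0.62739286 0.29584025 0.04      ] [0.57945235 0.29458925 0.04      ]
```

>>> {"api": "play_rows", "payload": {
  "motion": [
    {"translation":[-53.5,50.2,0],"roll":79,"fingers":-1},
    {"translation":[-53.5,50.2,0],"roll":79,"fingers":-1},
    {"translation":[-53.5,50.2,0],"roll":79,"fingers":-1},
    {"translation":[-53.5,50.2,0],"roll":79,"fingers":-1},
    {"translation":[-53.5,50.2,0],"roll":79,"fingers":-1},
    {"translation":[-53.5,50.2,0],"roll":79,"fingers":-1},
    {"translation":[-53.5,50.2,0],"roll":79,"fingers":-1},
    {"translation":[-53.5,50.2,0],"roll":79,"fingers":-1},
    {"translation":[-53.5,50.2,0],"roll":79,"fingers":-1},
    {"translation":[-53.5,50.2,0],"roll":79,"fingers":-1},
    {"translation":[-53.5,50.2,0],"roll":79,"fingers":-1},
    {"translation":[-53.5,50.2,0],"roll":79,"fingers":-1},
    {"translation":[-53.5,50.2,0],"roll":79,"fingers":-1},
    {"translation":[-53.5,50.2,0],"roll":79,"fingers":-1},
    {"translation":[-53.5,50.2,0],"roll":79,"fingers":-1},
    {"translation":[-53.5,50.2,0],"roll":79,"fingers":-1},
    {"translation":[-53.5,50.2,0],"roll":79,"fingers":-1},
    {"translation":[-53.5,50.2,0],"roll":79,"fingers":-1},
    {"translation":[-53.5,50.2,0],"roll":79,"fingers":-1},
    {"translation":[-53.5,50.2,0],"roll":79,"fingers":-1}
  ]
}}

```text
clock: 1.97
eef_pos: [0.4778, -0.1592, 0.2446]
tool_rot: [1.0, -0.03, -0.001, -0.0]
ft_force: [-0.2, -0.4, 0.5]
grip_width: 0.0853
```

>>> {"api": "play_rows", "payload": {
  "motion": [
    {"translation":[35,0,0],"roll":0,"fingers":-1},
    {"translation":[35,0,0],"roll":0,"fingers":-1},
    {"translation":[35,0,0],"roll":0,"fingers":-1},
    {"translation":[35,0,0],"roll":0,"fingers":-1},
    {"translation":[35,0,0],"roll":0,"fingers":-1},
    {"translation":[35,0,0],"roll":0,"fingers":-1},
    {"translation":[35,0,0],"roll":0,"fingers":-1},
    {"translation":[35,0,0],"roll":0,"fingers":-1},
    {"translation":[35,0,0],"roll":0,"fingers":-1},
    {"translation":[35,0,0],"roll":0,"fingers":-1}
  ]
}}

```text
clock: 2.8
eef_pos: [0.7878, -0.1669, 0.2184]
tool_rot: [1.0, -0.027, 0.013, 0.002]
ft_force: [1.1, 0.1, -0.8]
grip_width: 0.0853
```

Run:
```python
from h import *
o=bot.get_obs();print(o["joint_pos"].round(3),o["eef_pos"],o["tool_rot"].round(3))
```

```text
[-2.090e-01  1.012e+00  1.269e+00  1.801e+00  1.000e-03  1.417e+00] [ 0.78779723 -0.1669018   0.21840039] [ 1.    -0.027  0.013  0.002]
```

>>> {"api": "play_rows", "payload": {
  "motion": [
    {"translation":[40,0,-20],"roll":0,"fingers":-1},
    {"translation":[40,0,-20],"roll":0,"fingers":-1},
    {"translation":[40,0,-20],"roll":0,"fingers":-1},
    {"translation":[40,0,-20],"roll":0,"fingers":-1},
    {"translation":[40,0,-20],"roll":0,"fingers":-1},
    {"translation":[40,0,-20],"roll":0,"fingers":-1},
    {"translation":[40,0,-20],"roll":0,"fingers":-1},
    {"translation":[40,0,-20],"roll":0,"fingers":-1}
  ]
}}

```text
clock: 3.47
eef_pos: [0.8024, -0.1436, 0.244]
tool_rot: [0.999, -0.029, 0.04, 0.007]
ft_force: [0.5, -0.1, -0.6]
grip_width: 0.085
```

Run:
```python
from h import *
o=bot.get_obs();print(o["joint_pos"].round(3),o["eef_pos"],o["tool_rot"].round(3))
```

```text
[-1.770e-01  9.840e-01  1.275e+00  1.780e+00 -1.000e-03  1.452e+00] [ 0.80243224 -0.14355968  0.24400051] [ 0.999 -0.029  0.04   0.007]
```

>>> {"api": "play_rows", "payload": {
  "motion": [
    {"translation":[-32,0,0],"roll":0,"fingers":-1},
    {"translation":[-32,0,0],"roll":0,"fingers":-1},
    {"translation":[-32,0,0],"roll":0,"fingers":-1},
    {"translation":[-32,0,0],"roll":0,"fingers":-1},
    {"translation":[-32,0,0],"roll":0,"fingers":-1},
    {"translation":[-32,0,0],"roll":0,"fingers":-1},
    {"translation":[-32,0,0],"roll":0,"fingers":-1},
    {"translation":[-32,0,0],"roll":0,"fingers":-1},
    {"translation":[-32,0,0],"roll":0,"fingers":-1},
    {"translation":[-32,0,0],"roll":0,"fingers":-1}
  ]
}}

```text
clock: 4.3
eef_pos: [0.4713, -0.1232, 0.2136]
tool_rot: [0.999, -0.03, 0.031, 0.005]
ft_force: [-1.8, 0.6, -2.2]
grip_width: 0.0854
```

Run:
```python
from h import *
from scipy.spatial.transform import Rotation as R
o=bot.get_obs();print(o["joint_pos"].round(3),o["eef_pos"],o["tool_rot"].round(4));print(R.from_quat(o["tool_rot"]).as_matrix().round(3))
c=bot.camera("wrist");cv2.imwrite("pics/w1.png",c["pixels"][:,:,::-1])
print(c["world_to_cam"].round(3),c["intrinsics"].round(1),c["k1"])
for X in([.4765,-.158,.09],[.4795,-.157,.09]):print(proj(c,X))
```

```text
[-0.258  0.185 -0.153  1.171  0.004  1.372] [ 0.47134199 -0.12323822  0.21357802] [ 0.9991 -0.0297  0.0312  0.005 ]
[[ 0.996 -0.06   0.062]
 [-0.059 -0.998 -0.012]
 [ 0.063  0.008 -0.998]]
[[ 0.996 -0.059  0.062 -0.491]
 [-0.075 -0.954  0.29  -0.112]
 [ 0.042 -0.293 -0.955  0.291]
 [ 0.     0.     0.     1.   ]] [[301.3   0.  318.8]
 [  0.  301.3 196.7]
 [  0.    0.    1. ]] -0.018008428245943887
[317.8194539  229.06021912]
[321.06555515 227.77380721]
```

View pics/w1.png

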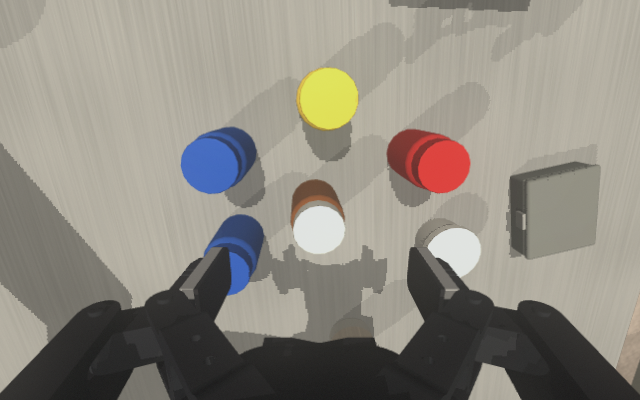

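Wrist view: amber jar's cap at (318,230) centre as expected; the tool kept about 3.6° of tilt from the out-of-reach test. I'll try undoing this at the inner limit.

>>> {"api": "play_rows", "payload": {
  "motion": [
    {"translation":[-32,0,0],"roll":0,"fingers":-1},
    {"translation":[-32,0,0],"roll":0,"fingers":-1},
    {"translation":[-32,0,0],"roll":0,"fingers":-1},
    {"translation":[-32,0,0],"roll":0,"fingers":-1},
    {"translation":[-32,0,0],"roll":0,"fingers":-1},
    {"translation":[-32,0,0],"roll":0,"fingers":-1},
    {"translation":[-32,0,0],"roll":0,"fingers":-1},
    {"translation":[-32,0,0],"roll":0,"fingers":-1}
  ]
}}

```text
clock: 5.02
eef_pos: [0.1638, -0.1067, 0.1928]
tool_rot: [0.999, -0.028, 0.04, 0.007]
ft_force: [-0.4, -0.5, 0.4]
grip_width: 0.0854
```

```bash
cat >> h.py <<'E'
from scipy.spatial.transform import Rotation as R
def st():
    o=bot.get_obs();M=R.from_quat(o["tool_rot"]).as_matrix()
    print("t",round(o["clock"],2),"q",o["joint_pos"].round(3),"p",o["eef_pos"].round(4),"x",M[:,0].round(3),"z",M[:,2].round(3),"F",o["ft_force"].round(1),"M",o["ft_torque"].round(2),"w",round(o["grip_width"],4))
    return o,M
def to(dw):
    o,M=st();print("tool cm",(M.T@(np.array(dw)-o["eef_pos"])*100).round(2))
E
python3 -c "
from h import *
to([.478,-.157,.2])"
```

```text
t 5.02 q [-0.626 -0.442 -0.731  1.207  0.033  1.003] p [ 0.1638 -0.1067  0.1928] x [ 0.995 -0.056  0.08 ] z [ 0.079 -0.016 -0.997] F [-0.4 -0.5  0.4] M [ 0.02  0.09 -0.02] w 0.0854
tool cm [31.61  3.23  1.84]
```

>>> {"api": "play_rows", "payload": {
  "motion": [
    {"translation":[30.3,3.2,6.6],"roll":0,"fingers":-1},
    {"translation":[30.3,3.2,6.6],"roll":0,"fingers":-1},
    {"translation":[30.3,3.2,6.6],"roll":0,"fingers":-1},
    {"translation":[30.3,3.2,6.6],"roll":0,"fingers":-1},
    {"translation":[30.3,3.2,6.6],"roll":0,"fingers":-1},
    {"translation":[30.3,3.2,6.6],"roll":0,"fingers":-1},
    {"translation":[30.3,3.2,6.6],"roll":0,"fingers":-1},
    {"translation":[30.3,3.2,6.6],"roll":0,"fingers":-1},
    {"translation":[30.3,3.2,6.6],"roll":0,"fingers":-1},
    {"translation":[30.3,3.2,6.6],"roll":0,"fingers":-1},
    {"translation":[30.3,3.2,6.6],"roll":0,"fingers":-1}
  ]
}}

```text
clock: 5.93
eef_pos: [0.4703, -0.1574, 0.151]
tool_rot: [0.999, -0.029, 0.039, 0.006]
ft_force: [0.1, 0.5, 0.4]
grip_width: 0.0856
```

Run:
```python
from h import *
to([.477,-.158,.052])
c=bot.camera("wrist");h=cv2.cvtColor(c["pixels"],cv2.COLOR_RGB2HSV)
n,l,s,ce=cv2.connectedComponentsWithStats(((h[...,1]<40)&(h[...,2]>195)).astype(np.uint8))
for i in range(1,n):
    if s[i,4]>800:print(s[i],ce[i],onz(c,*ce[i],.09))
```

```text
t 5.93 q [-0.329  0.24  -0.256  0.996  0.011  1.3  ] p [ 0.4703 -0.1574  0.151 ] x [ 0.995 -0.057  0.078] z [ 0.078 -0.015 -0.997] F [0.1 0.5 0.4] M [ 0.01  0.08 -0.01] w 0.0856
tool cm [-0.11 -0.08  9.92]
[ 76 110  55 181 855] [103.96374269 203.04912281] [ 0.34091041 -0.13588461  0.09      ]
[ 286  186   77   81 4222] [325.24040739 221.47702511] [ 0.47967443 -0.16055608  0.09      ]
[ 452  218   70   66 3477] [486.39488064 250.43169399] [ 0.59702425 -0.19400024  0.09      ]
```

>>> {"api": "play_rows", "payload": {
  "motion": [
    {"translation":[0,0.1,3.5],"roll":0,"fingers":-1},
    {"translation":[0,0.1,6.5],"roll":0,"fingers":-1},
    {"translation":[0,0.1,8.8],"roll":0,"fingers":-1},
    {"translation":[0,0.1,9.8],"roll":0,"fingers":-1},
    {"translation":[0,0.1,9.8],"roll":0,"fingers":0},
    {"translation":[0,0.1,9.8],"roll":0,"fingers":1},
    {"translation":[0,0.1,9.8],"roll":0,"fingers":1},
    {"translation":[0,0.1,9.8],"roll":0,"fingers":1},
    {"translation":[0,0.1,9.8],"roll":0,"fingers":1},
    {"translation":[0,0.1,9.8],"roll":0,"fingers":1},
    {"translation":[0,0.1,9.8],"roll":0,"fingers":1},
    {"translation":[0,0.1,9.8],"roll":0,"fingers":1}
  ]
}}

```text
clock: 6.98
eef_pos: [0.4789, -0.1604, 0.0558]
tool_rot: [0.999, -0.029, 0.041, 0.007]
ft_force: [-2.6, 0.2, 6.7]
grip_width: 0.0523
```

```bash
python3 -c "
from h import *
st()"
```

```text
t 6.98 q [-0.329  0.366 -0.367  0.755  0.01   1.3  ] p [ 0.4789 -0.1604  0.0558] x [ 0.995 -0.057  0.082] z [ 0.082 -0.017 -0.997] F [-2.6  0.2  6.7] M [ 0.11  0.78 -0.03] w 0.0523
```

>>> {"api": "play_rows", "payload": {
  "motion": [
    {"translation":[0.3,0,-3.5],"roll":0,"fingers":1},
    {"translation":[0.6,0.1,-7],"roll":0,"fingers":1},
    {"translation":[0.9,0.1,-10.5],"roll":0,"fingers":1},
    {"translation":[0.9,0.1,-10.5],"roll":0,"fingers":1},
    {"translation":[3,-2.4,-10.3],"roll":0,"fingers":1},
    {"translation":[5.5,-5,-10.1],"roll":0,"fingers":1},
    {"translation":[8,-8,-10],"roll":0,"fingers":1},
    {"translation":[10.5,-11,-9.8],"roll":0,"fingers":1},
    {"translation":[13,-14,-9.6],"roll":0,"fingers":1},
    {"translation":[15,-16,-9.5],"roll":0,"fingers":1},
    {"translation":[15.6,-16.8,-9.5],"roll":0,"fingers":1},
    {"translation":[15.6,-16.8,-9.5],"roll":0,"fingers":1},
    {"translation":[15.6,-16.8,-9.5],"roll":0,"fingers":1}
  ]
}}

```text
clock: 8.07
eef_pos: [0.635, 0.0005, 0.1584]
tool_rot: [0.999, -0.028, 0.039, 0.007]
ft_force: [0.6, -0.3, -2.2]
grip_width: 0.0522
```

Run:
```python
from h import *
o,M=st()
a=bot.camera("scene");w=bot.camera("wrist")
x=cv2.resize(a["pixels"][80:300,240:560],(580,400),interpolation=cv2.INTER_CUBIC)
y=cv2.resize(w["pixels"],(640,400))
cv2.imwrite("pics/c.png",np.vstack([cv2.resize(x,(400,276)),cv2.resize(y,(400,250))])[:,:,::-1])
cv2.imwrite("pics/sc.png",a["pixels"][:,:,::-1])
```

```text
t 8.07 q [ 0.008  0.495  0.145  1.143 -0.017  1.635] p [6.350e-01 5.000e-04 1.584e-01] x [ 0.995 -0.056  0.078] z [ 0.078 -0.016 -0.997] F [ 0.6 -0.3 -2.2] M [0.01 0.15 0.06] w 0.0522
```

View pics/c.png

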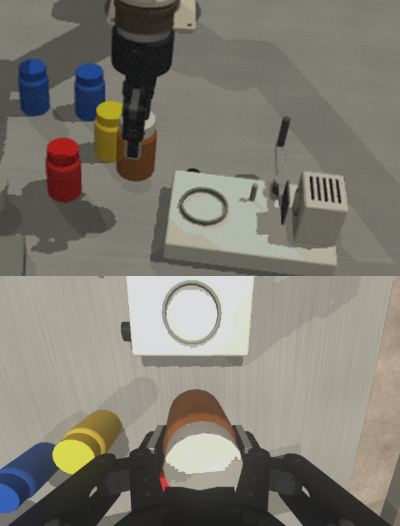

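Held jar sits in the jaws next to the viewer; no slip visible. Next I tip it in the jaws by pressing its lower part against the viewer's fixed end face.

>>> {"api": "play_rows", "payload": {
  "motion": [
    {"translation":[-0.3,0,3.5],"roll":0,"fingers":1},
    {"translation":[-0.6,-0.1,7],"roll":0,"fingers":1},
    {"translation":[-0.7,-0.1,9],"roll":0,"fingers":1},
    {"translation":[-0.7,-0.1,9],"roll":0,"fingers":1},
    {"translation":[-0.7,-1,9],"roll":0,"fingers":1},
    {"translation":[-0.7,-1.6,9],"roll":0,"fingers":1},
    {"translation":[-0.7,-2.0,9],"roll":0,"fingers":1},
    {"translation":[-0.7,-2.3,9],"roll":0,"fingers":1},
    {"translation":[-0.7,-2.6,9],"roll":0,"fingers":1},
    {"translation":[-0.7,-2.8,9],"roll":0,"fingers":1}
  ]
}}

```text
clock: 9.0
eef_pos: [0.6381, 0.0269, 0.0696]
tool_rot: [0.999, -0.029, 0.041, 0.008]
ft_force: [-0.4, -6.0, 0.8]
grip_width: 0.0523
```

>>> {"api": "play_rows", "payload": {
  "motion": [
    {"translation":[0,-0.2,0],"roll":0,"fingers":1},
    {"translation":[0,-0.4,0],"roll":0,"fingers":1}
  ]
}}

```text
clock: 9.17
eef_pos: [0.6381, 0.0278, 0.0697]
tool_rot: [0.999, -0.03, 0.041, 0.011]
ft_force: [-1.9, -12.7, 6.5]
grip_width: 0.0519
```

>>> {"api": "play_rows", "payload": {
  "motion": [
    {"translation":[0,-0.2,0],"roll":0,"fingers":1},
    {"translation":[0,-0.4,0],"roll":0,"fingers":1}
  ]
}}

```text
clock: 9.33
eef_pos: [0.638, 0.0287, 0.0702]
tool_rot: [0.999, -0.031, 0.04, 0.013]
ft_force: [-3.5, -19.3, 10.1]
grip_width: 0.0525
```

>>> {"api": "play_rows", "payload": {
  "motion": [
    {"translation":[0,-0.2,0],"roll":0,"fingers":1},
    {"translation":[0,-0.4,0],"roll":0,"fingers":1}
  ]
}}

```text
clock: 9.5
eef_pos: [0.6383, 0.0315, 0.0707]
tool_rot: [0.999, -0.032, 0.041, 0.014]
ft_force: [-7.0, -21.5, 12.1]
grip_width: 0.0522
```

>>> {"api": "play_rows", "payload": {
  "motion": [
    {"translation":[0,-0.2,0],"roll":0,"fingers":1},
    {"translation":[0,-0.4,0],"roll":0,"fingers":1}
  ]
}}

```text
clock: 9.67
eef_pos: [0.6389, 0.0351, 0.0712]
tool_rot: [0.999, -0.032, 0.041, 0.014]
ft_force: [-5.7, -19.5, 14.3]
grip_width: 0.0525
```

>>> {"api": "play_rows", "payload": {
  "motion": [
    {"translation":[0,-0.2,0],"roll":0,"fingers":1},
    {"translation":[0,-0.4,0],"roll":0,"fingers":1}
  ]
}}

```text
clock: 9.83
eef_pos: [0.6393, 0.0387, 0.0718]
tool_rot: [0.999, -0.032, 0.042, 0.015]
ft_force: [-2.4, -18.1, 13.9]
grip_width: 0.0523
```

Run:
```python
from h import *
o,M=st()
w=bot.camera("wrist")
cv2.imwrite("pics/d.png",cv2.resize(w["pixels"],(480,300))[:,:,::-1])
```

```text
t 9.83 q [ 0.078  0.576  0.04   0.955 -0.038  1.712] p [0.6393 0.0387 0.0718] x [ 0.994 -0.063  0.084] z [ 0.082 -0.032 -0.996] F [ -2.4 -18.1  13.9] M [-4.1   0.49 -0.27] w 0.0523
```

View pics/d.png

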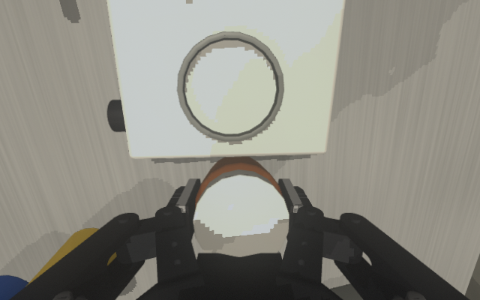

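Wrist view: the jar's bottom is pivoting away, cap leaning to the viewer; tilt is growing as planned.

>>> {"api": "play_rows", "payload": {
  "motion": [
    {"translation":[0,-0.2,0],"roll":0,"fingers":1},
    {"translation":[0,-0.4,0],"roll":0,"fingers":1}
  ]
}}

```text
clock: 10.05
eef_pos: [0.6397, 0.0426, 0.0724]
tool_rot: [0.998, -0.032, 0.042, 0.015]
ft_force: [-9.5, -18.3, 20.0]
grip_width: 0.0522
```

>>> {"api": "play_rows", "payload": {
  "motion": [
    {"translation":[0,-0.2,0],"roll":0,"fingers":1},
    {"translation":[0,-0.35,0],"roll":0,"fingers":1}
  ]
}}

```text
clock: 10.22
eef_pos: [0.6404, 0.0472, 0.0728]
tool_rot: [0.998, -0.032, 0.042, 0.014]
ft_force: [-7.8, -19.5, 20.5]
grip_width: 0.0523
```

Run:
```python
from h import *
o,M=st()
a=bot.camera("scene");w=bot.camera("wrist");t=bot.camera("top")
def cap(c,box,th):
    x0,y0,x1,y1=box;h=cv2.cvtColor(c["pixels"][y0:y1,x0:x1],cv2.COLOR_RGB2HSV)
    return
g=o["eef_pos"]-.005*M[:,2]
i=lambda c,r,s:cv2.resize(c["pixels"][max(0,int(proj(c,g)[1])-r):int(proj(c,g)[1])+r,int(proj(c,g)[0])-r:int(proj(c,g)[0])+r],(s,s),interpolation=cv2.INTER_CUBIC)
print(proj(a,g),proj(t,g),proj(w,g))
cv2.imwrite("pics/e.png",np.hstack([i(a,50,400),i(t,35,400)])[:,:,::-1])
```

```text
t 10.22 q [ 0.09   0.577  0.044  0.957 -0.037  1.724] p [0.6404 0.0472 0.0728] x [ 0.994 -0.063  0.086] z [ 0.084 -0.03  -0.996] F [ -7.8 -19.5  20.5] M [-4.65  1.47 -0.34] w 0.0523
[372.12775797 227.14447414] [273.67702582 183.25123781] [317.776807   270.71522809]
```

View pics/e.png

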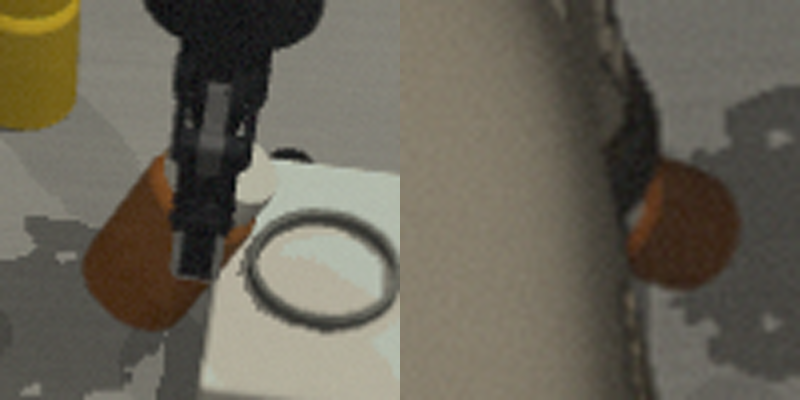

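Run:
```python
from h import *
o,M=st();a=bot.camera("scene")
g=o["eef_pos"]-.005*M[:,2]
# measure the jar's left silhouette edge: amber mask, leftmost px per row
u,v=proj(a,g);im=a["pixels"][int(v)-50:int(v)+50,int(u)-50:int(u)+50]
h=cv2.cvtColor(im,cv2.COLOR_RGB2HSV);m=(h[...,0]<14)&(h[...,1]>110)
pts=[(np.where(m[r,:60])[0].min(),r) for r in range(38,62) if m[r,:60].any()]
print(pts)
f=cv2.fitLine(np.array(pts[4:20],np.float32),cv2.DIST_HUBER,0,.01,.01).ravel();print("img edge",np.degrees(np.arctan2(abs(f[0]),abs(f[1]))))
y=M[:,1];up=np.array([0,0,1.])
for th in range(20,56,4):
    ax=np.cos(np.radians(th))*up+np.sin(np.radians(th))*np.array([.06,.998,0])
    n=np.cross(ax,[1,0,0]);C=-a["world_to_cam"][:3,:3].T@a["world_to_cam"][:3,3]-g
    # silhouette line on the -y side
    b=np.cross(ax,C-ax*(C@ax));b/=np.linalg.norm(b);b=b if b[1]<0 else -b
    p=[proj(a,g+.027*b+ax*s) for s in(-.05,0)];d=p[1]-p[0]
    print(th,np.degrees(np.arctan2(d[0],-d[1])).round(1),(p[0]-[int(u)-50,int(v)-50]).round(1),(p[1]-[int(u)-50,int(v)-50]).round(1))
```

```text
t 10.37 q [ 0.091  0.577  0.045  0.957 -0.036  1.724] p [0.6405 0.0477 0.0728] x [ 0.994 -0.062  0.086] z [ 0.084 -0.029 -0.996] F [ -6.6 -16.5  18.6] M [-3.93  1.23 -0.36] w 0.0521
[(np.int64(39), 39), (np.int64(40), 40), (np.int64(37), 42), (np.int64(37), 44), (np.int64(35), 45), (np.int64(34), 46), (np.int64(34), 47), (np.int64(33), 48), (np.int64(33), 49), (np.int64(31), 50), (np.int64(30), 51), (np.int64(31), 52), (np.int64(30), 53), (np.int64(28), 54), (np.int64(27), 55), (np.int64(30), 56), (np.int64(26), 57), (np.int64(28), 58), (np.int64(26), 59), (np.int64(23), 60), (np.int64(23), 61)]
img edge 37.30545
20 31.6 [27.  59.1] [37.6 41.9]
24 36.7 [26.1 57.3] [38.4 40.8]
28 41.6 [25.2 55.6] [39.2 39.8]
32 46.3 [24.5 53.9] [40.1 39. ]
36 50.8 [23.8 52.3] [41.  38.2]
40 55.1 [23.2 50.6] [41.9 37.6]
44 59.1 [22.7 49. ] [42.8 37. ]
48 63.0 [22.3 47.4] [43.7 36.5]
52 66.7 [22.  45.8] [44.6 36.1]
```

Tilt measures about 25°; pushing about 8 mm further.

>>> {"api": "play_rows", "payload": {
  "motion": [
    {"translation":[0,-0.2,0],"roll":0,"fingers":1},
    {"translation":[0,-0.4,0],"roll":0,"fingers":1},
    {"translation":[0,-0.6,0],"roll":0,"fingers":1},
    {"translation":[0,-0.75,0],"roll":0,"fingers":1}
  ]
}}

```text
clock: 10.75
eef_pos: [0.6414, 0.0571, 0.0729]
tool_rot: [0.999, -0.031, 0.043, 0.011]
ft_force: [-5.5, -11.4, 17.6]
grip_width: 0.0518
```

```bash
cat > tilt.py <<'E'
from h import *
o,M=st();a=bot.camera("scene")
g=o["eef_pos"]-.005*M[:,2]
u,v=proj(a,g);im=a["pixels"][int(v)-50:int(v)+50,int(u)-50:int(u)+50]
h=cv2.cvtColor(im,cv2.COLOR_RGB2HSV);m=((h[...,0]<14)&(h[...,1]>110)).astype(np.uint8)
n,l,s,ce=cv2.connectedComponentsWithStats(m);i=1+s[1:,4].argmax();ct=max(cv2.findContours((l==i).astype(np.uint8),0,1)[0],key=cv2.contourArea)[:,0]
print("amber bbox",s[i]);print(ct.tolist())
cv2.imwrite("pics/t%d.png"%int(o["clock"]*100),cv2.resize(im,(400,400),interpolation=cv2.INTER_CUBIC)[:,:,::-1])
for th in range(0,60,5):
    for sgn in(1,-1):
        ax=R.from_rotvec(-sgn*np.radians(th)*M[:,0]).apply(-M[:,2])
        C=-a["world_to_cam"][:3,:3].T@a["world_to_cam"][:3,3]-g
        b=np.cross(ax,C-ax*(C@ax));b/=np.linalg.norm(b)
        b=b if b[1]<0 else -b
        r=[]
        for bb in(b,-b+2*(b@C)*0*b):
            p=[proj(a,g+.027*bb+ax*q) for q in(-.05,0)];d=p[1]-p[0];r.append(np.degrees(np.arctan2(d[0],-d[1])).round(1))
        print(sgn*th,"true",np.degrees(np.arccos(ax[2])).round(1),"edges L,R",r)
E
python3 tilt.py
```

```text
t 10.75 q [ 0.104  0.579  0.049  0.958 -0.034  1.736] p [0.6414 0.0571 0.0729] x [ 0.994 -0.061  0.087] z [ 0.085 -0.025 -0.996] F [ -5.5 -11.4  17.6] M [-2.8   1.19 -0.29] w 0.0518
amber bbox [ 16  37  29  43 402]
[[42, 37], [43, 38], [42, 39], [41, 40], [40, 39], [40, 38], [39, 39], [38, 40], [37, 41], [36, 42], [35, 43], [35, 44], [35, 45], [34, 46], [33, 45], [33, 44], [32, 45], [31, 46], [31, 47], [32, 48], [32, 49], [32, 50], [31, 51], [30, 50], [29, 51], [28, 51], [28, 52], [27, 53], [26, 52], [26, 51], [26, 50], [25, 51], [24, 52], [25, 51], [26, 52], [26, 53], [27, 54], [28, 55], [28, 56], [28, 57], [28, 58], [28, 59], [27, 60], [26, 59], [26, 58], [26, 57], [25, 57], [24, 58], [23, 57], [22, 57], [21, 58], [20, 57], [19, 56], [20, 55], [21, 55], [22, 54], [23, 54], [22, 53], [22, 54], [21, 55], [20, 55], [19, 56], [19, 57], [19, 58], [18, 59], [17, 58], [17, 59], [16, 60], [16, 61], [16, 62], [16, 63], [17, 64], [17, 65], [18, 66], [17, 67], [18, 68], [18, 69], [19, 70], [20, 71], [20, 72], [21, 72], [22, 73], [23, 74], [23, 75], [24, 76], [25, 77], [26, 76], [27, 77], [28,
[... 2161 characters left out ...]
.7), np.float64(46.1)]
-30 true 29.3 edges L,R [np.float64(-30.2), np.float64(-28.1)]
35 true 36.4 edges L,R [np.float64(49.2), np.float64(51.4)]
-35 true 34.2 edges L,R [np.float64(-35.5), np.float64(-33.6)]
40 true 41.4 edges L,R [np.float64(54.4), np.float64(56.5)]
-40 true 39.1 edges L,R [np.float64(-40.6), np.float64(-38.9)]
45 true 46.3 edges L,R [np.float64(59.5), np.float64(61.4)]
-45 true 44.1 edges L,R [np.float64(-45.4), np.float64(-44.0)]
50 true 51.3 edges L,R [np.float64(64.3), np.float64(66.0)]
-50 true 49.1 edges L,R [np.float64(-50.1), np.float64(-48.8)]
55 true 56.3 edges L,R [np.float64(68.9), np.float64(70.4)]
-55 true 54.0 edges L,R [np.float64(-54.5), np.float64(-53.4)]
```

Edge now reads about 47° in the image, i.e. a tilt near 34°. A bit more, then lift clear.

>>> {"api": "play_rows", "payload": {
  "motion": [
    {"translation":[0,-0.2,0],"roll":0,"fingers":1},
    {"translation":[0,-0.4,0],"roll":0,"fingers":1},
    {"translation":[0,-0.55,0],"roll":0,"fingers":1},
    {"translation":[0,-0.55,0],"roll":0,"fingers":1},
    {"translation":[0,-0.2,-2],"roll":0,"fingers":1},
    {"translation":[0,1,-5],"roll":0,"fingers":1},
    {"translation":[0,1.5,-8],"roll":0,"fingers":1},
    {"translation":[0,1.5,-8],"roll":0,"fingers":1},
    {"translation":[0,1.5,-8],"roll":0,"fingers":1}
  ]
}}

```text
clock: 11.55
eef_pos: [0.6339, 0.0487, 0.1506]
tool_rot: [0.999, -0.029, 0.042, 0.006]
ft_force: [-0.5, -0.5, -3.4]
grip_width: 0.0516
```

```bash
sed -i 's/^print("amber.*$//' tilt.py; python3 tilt.py | grep -v -- "^-"; ls pics
```

```text
t 11.55 q [ 0.086  0.498  0.128  1.118 -0.022  1.715] p [0.6339 0.0487 0.1506] x [ 0.995 -0.058  0.085] z [ 0.084 -0.014 -0.996] F [-0.5 -0.5 -3.4] M [0.03 0.07 0.04] w 0.0516
0 true 4.9 edges L,R [np.float64(5.1), np.float64(7.8)]
0 true 4.9 edges L,R [np.float64(5.1), np.float64(7.8)]
5 true 7.4 edges L,R [np.float64(11.3), np.float64(14.0)]
10 true 11.6 edges L,R [np.float64(17.4), np.float64(20.1)]
15 true 16.3 edges L,R [np.float64(23.5), np.float64(26.1)]
20 true 21.1 edges L,R [np.float64(29.5), np.float64(32.0)]
25 true 26.0 edges L,R [np.float64(35.3), np.float64(37.8)]
30 true 30.9 edges L,R [np.float64(40.9), np.float64(43.3)]
35 true 35.8 edges L,R [np.float64(46.4), np.float64(48.7)]
40 true 40.8 edges L,R [np.float64(51.7), np.float64(53.8)]
45 true 45.7 edges L,R [np.float64(56.8), np.float64(58.7)]
50 true 50.7 edges L,R [np.float64(61.7), np.float64(63.5)]
55 true 55.7 edges L,R [np.float64(66.5), np.float64(68.1)]
a.png
b.png
c.png
d.png
e.png
sc.png
scene0.png
t1075.png
t1155.png
top0.png
w1.png
```

View pics/t1155.png

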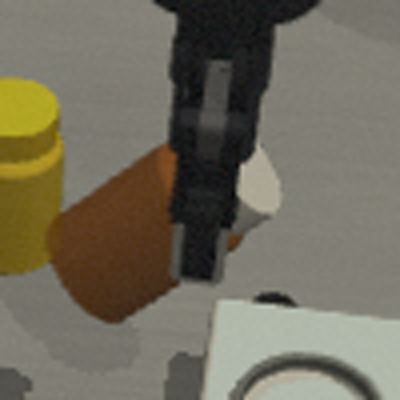

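Shows the jar held tipped clear of the bench, upper edge (50,220)–(165,145) → about 57° in the image, tilt ≈45°. Holding a second, then measuring with a line fit.

>>> {"api": "play_rows", "payload": {
  "motion": [
    {"translation":[0,0,0],"roll":0,"fingers":1},
    {"translation":[0,0,0],"roll":0,"fingers":1},
    {"translation":[0,0,0],"roll":0,"fingers":1},
    {"translation":[0,0,0],"roll":0,"fingers":1},
    {"translation":[0,0,0],"roll":0,"fingers":1},
    {"translation":[0,0,0],"roll":0,"fingers":1},
    {"translation":[0,0,0],"roll":0,"fingers":1},
    {"translation":[0,0,0],"roll":0,"fingers":1},
    {"translation":[0,0,0],"roll":0,"fingers":1},
    {"translation":[0,0,0],"roll":0,"fingers":1},
    {"translation":[0,0,0],"roll":0,"fingers":1},
    {"translation":[0,0,0],"roll":0,"fingers":1}
  ]
}}

```text
clock: 12.6
eef_pos: [0.6321, 0.0485, 0.1477]
tool_rot: [0.999, -0.029, 0.04, 0.007]
ft_force: [0.0, -1.1, -2.0]
grip_width: 0.0518
```

```bash
cat > edge.py <<'E'
from h import *
o,M=st();a=bot.camera("scene");g=o["eef_pos"]-.005*M[:,2];u,v=map(int,proj(a,g))
im=cv2.resize(a["pixels"][v-50:v+50,u-50:u+50],(400,400),interpolation=cv2.INTER_CUBIC)
im=cv2.GaussianBlur(im,(0,0),3).astype(int);m=((im[...,0]-im[...,2])>30)
def fit(p):
    f=cv2.fitLine(np.array(p,np.float32),cv2.DIST_HUBER,0,.01,.01).ravel();return np.degrees(np.arctan2(abs(f[0]),abs(f[1])))
# upper edge: top-most amber per column ; lower: bottom-most
m[:, :0]=0;n,l,s,ce=cv2.connectedComponentsWithStats(m.astype(np.uint8))
i=l[200+15,130] if l[215,130] else 1+s[1:,4].argmax();m=l==i;print(s[i])
up=[(c,np.where(m[:,c])[0].min()) for c in range(70,160,3) if m[:,c].any()];lo=[(c,np.where(m[:,c])[0].max()) for c in range(122,172,3) if m[:,c].any()]
print("upper",fit(up),"lower",fit(lo))
E
python3 edge.py
```

```text
t 12.6 q [ 0.087  0.501  0.125  1.118 -0.022  1.715] p [0.6321 0.0485 0.1477] x [ 0.995 -0.057  0.079] z [ 0.079 -0.015 -0.997] F [ 0.  -1.1 -2. ] M [0.02 0.15 0.01] w 0.0518
[    0    70   178   249 26863]
upper 55.52667 lower 58.729042
```

Tilt fit gives about 44° (in window), held over 1 s. Next: level it. The lamp head's −x side is a tall fixed wall, so I roll −90° to point the jar's bottom at it and check that face's position.

>>> {"api": "play_rows", "payload": {
  "motion": [
    {"translation":[0.2,0,-3],"roll":-2,"fingers":1},
    {"translation":[0.5,0.1,-6],"roll":-8,"fingers":1},
    {"translation":[0.5,0.1,-6.7],"roll":-15,"fingers":1},
    {"translation":[0.5,0.1,-6.7],"roll":-22,"fingers":1},
    {"translation":[0.5,-0.5,-6.7],"roll":-29,"fingers":1},
    {"translation":[-1,-3,-6.8],"roll":-36,"fingers":1},
    {"translation":[-2,-6,-7],"roll":-43,"fingers":1},
    {"translation":[-3.5,-9,-7.2],"roll":-50,"fingers":1},
    {"translation":[-5,-12,-7.4],"roll":-57,"fingers":1},
    {"translation":[-6.5,-15,-7.5],"roll":-64,"fingers":1},
    {"translation":[-8,-18,-7.6],"roll":-71,"fingers":1},
    {"translation":[-8.9,-20.5,-7.7],"roll":-78,"fingers":1},
    {"translation":[-8.9,-21.9,-7.7],"roll":-84,"fingers":1},
    {"translation":[-8.9,-21.9,-7.7],"roll":-90,"fingers":1},
    {"translation":[-8.9,-21.9,-7.7],"roll":-90,"fingers":1},
    {"translation":[-8.9,-21.9,-7.7],"roll":-90,"fingers":1}
  ]
}}

```text
clock: 13.98
eef_pos: [0.5501, 0.2735, 0.2148]
tool_rot: [0.727, 0.685, 0.023, 0.033]
ft_force: [0.3, -0.3, -2.4]
grip_width: 0.0519
```

Run:
```python
from h import *
o,M=st();print(M[:,1].round(3))
t=cv2.imread("pics/top0.png");T=bot.camera("top");S=bot.camera("scene")
for px in((12,102),(80,105)):print("lamp -x top edge",onz(T,160+px[0]/2.5-.3,150+px[1]/2.5-.3,.115).round(4))
for px in((648,260),(740,268)):print("S",onz(S,240+px[0]/2.667-.3,120+px[1]/2.667-.3,.115).round(4))
w=bot.camera("wrist")
a=cv2.resize(S["pixels"][100:300,340:560],(440,400),interpolation=cv2.INTER_CUBIC);b=cv2.resize(w["pixels"],(360,225));b=np.vstack([b,np.zeros((175,360,3),np.uint8)])
cv2.imwrite("pics/f.png",np.hstack([a,b])[:,:,::-1])
to([.55,.273,.110])
```

```text
t 13.98 q [ 0.485  0.434  0.198  1.273 -0.05   0.544] p [0.5501 0.2735 0.2148] x [ 0.06   0.998 -0.011] z [ 0.078 -0.016 -0.997] F [ 0.3 -0.3 -2.4] M [-0.07  0.16  0.03] w 0.0519
[ 0.995 -0.059  0.079]
lamp -x top edge [0.6274 0.2897 0.115 ]
lamp -x top edge [0.6206 0.228  0.115 ]
S [0.6325 0.2366 0.115 ]
S [0.6336 0.2974 0.115 ]
t 14.13 q [ 0.484  0.434  0.198  1.273 -0.05   0.543] p [0.5504 0.2727 0.2149] x [ 0.061  0.998 -0.011] z [ 0.078 -0.016 -0.997] F [ 0.5 -0.  -2.2] M [-0.    0.13  0.03] w 0.052
tool cm [ 0.14 -0.87 10.46]
```

View pics/f.png

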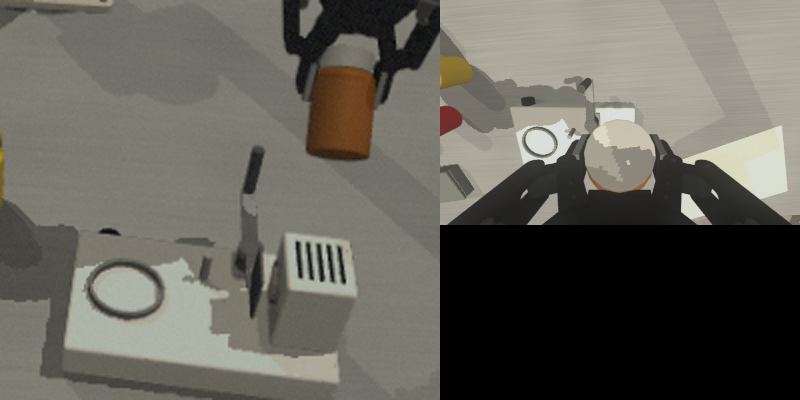

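The scene view shows the jar over the lamp's −x side, clear of post (crop (253,165)) and with its bottom pointing to the lamp. Descending and pushing.

>>> {"api": "play_rows", "payload": {
  "motion": [
    {"translation":[0,-0.3,3.5],"roll":0,"fingers":1},
    {"translation":[0,-0.6,7],"roll":0,"fingers":1},
    {"translation":[0.1,-0.8,10],"roll":0,"fingers":1},
    {"translation":[0.1,-0.8,10.2],"roll":0,"fingers":1},
    {"translation":[0.1,-0.8,10.2],"roll":0,"fingers":1},
    {"translation":[0.1,-0.3,10.2],"roll":0,"fingers":1},
    {"translation":[0.1,0.2,10.2],"roll":0,"fingers":1},
    {"translation":[0.1,0.4,10.3],"roll":0,"fingers":1}
  ]
}}

```text
clock: 14.8
eef_pos: [0.5602, 0.2733, 0.115]
tool_rot: [0.727, 0.686, 0.022, 0.03]
ft_force: [-17.8, 0.2, 6.6]
grip_width: 0.052
```

>>> {"api": "play_rows", "payload": {
  "motion": [
    {"translation":[0,0.3,0],"roll":0,"fingers":1},
    {"translation":[0,0.6,0.05],"roll":0,"fingers":1}
  ]
}}

```text
clock: 14.97
eef_pos: [0.5603, 0.2731, 0.1142]
tool_rot: [0.726, 0.687, 0.018, 0.026]
ft_force: [-34.2, 1.5, 15.1]
grip_width: 0.0519
```

>>> {"api": "play_rows", "payload": {
  "motion": [
    {"translation":[0,0.3,0],"roll":0,"fingers":1},
    {"translation":[0,0.6,0.05],"roll":0,"fingers":1}
  ]
}}

```text
clock: 15.13
eef_pos: [0.5606, 0.2731, 0.1132]
tool_rot: [0.725, 0.688, 0.014, 0.022]
ft_force: [-47.0, 2.0, 18.6]
grip_width: 0.052
```

>>> {"api": "play_rows", "payload": {
  "motion": [
    {"translation":[0,0.3,0],"roll":0,"fingers":1},
    {"translation":[0,0.6,0.05],"roll":0,"fingers":1}
  ]
}}

```text
clock: 15.3
eef_pos: [0.5615, 0.2731, 0.1116]
tool_rot: [0.724, 0.689, 0.01, 0.019]
ft_force: [-57.1, 6.2, 20.7]
grip_width: 0.0516
```

Jammed: the corner's friction on the lamp face cancels the righting push. I back off, start lower and stroke upward against the face so friction helps.

>>> {"api": "play_rows", "payload": {
  "motion": [
    {"translation":[0,-1.3,0],"roll":0,"fingers":1},
    {"translation":[0,-2.7,0],"roll":0,"fingers":1},
    {"translation":[0,-2.7,0.9],"roll":0,"fingers":1},
    {"translation":[0,-2.7,0.9],"roll":0,"fingers":1},
    {"translation":[0,-2.2,0.9],"roll":0,"fingers":1},
    {"translation":[0,-1.8,0.9],"roll":0,"fingers":1},
    {"translation":[0,-1.7,0.5],"roll":0,"fingers":1},
    {"translation":[0,-1.6,0.1],"roll":0,"fingers":1},
    {"translation":[0,-1.5,-0.3],"roll":0,"fingers":1}
  ]
}}

```text
clock: 16.05
eef_pos: [0.562, 0.2717, 0.1119]
tool_rot: [0.727, 0.686, 0.019, 0.029]
ft_force: [-7.5, 0.2, -6.6]
grip_width: 0.0522
```

>>> {"api": "play_rows", "payload": {
  "motion": [
    {"translation":[0,0.1,-0.4],"roll":0,"fingers":1},
    {"translation":[0,0.2,-0.8],"roll":0,"fingers":1},
    {"translation":[0,0.3,-1.2],"roll":0,"fingers":1}
  ]
}}

```text
clock: 16.3
eef_pos: [0.5627, 0.2714, 0.1231]
tool_rot: [0.727, 0.686, 0.018, 0.029]
ft_force: [-9.5, 0.6, -7.6]
grip_width: 0.0522
```

```bash
python3 -c "
from h import *
st()"
```

```text
t 16.3 q [ 0.47   0.521  0.093  1.093 -0.045  0.526] p [0.5627 0.2714 0.1231] x [ 0.058  0.998 -0.014] z [ 0.065 -0.017 -0.998] F [-9.5  0.6 -7.6] M [ 0.24  2.82 -0.01] w 0.0522
```

>>> {"api": "play_rows", "payload": {
  "motion": [
    {"translation":[0,-1.3,0],"roll":0,"fingers":1},
    {"translation":[0,-1.3,1.9],"roll":0,"fingers":1},
    {"translation":[0,-1.3,1.9],"roll":0,"fingers":1},
    {"translation":[0,-0.5,1.9],"roll":0,"fingers":1},
    {"translation":[0,0.1,1.6],"roll":0,"fingers":1},
    {"translation":[0,0.6,1.2],"roll":0,"fingers":1}
  ]
}}

```text
clock: 16.8
eef_pos: [0.5652, 0.2714, 0.1117]
tool_rot: [0.726, 0.687, 0.015, 0.025]
ft_force: [-25.3, -0.9, 2.2]
grip_width: 0.0521
```

>>> {"api": "play_rows", "payload": {
  "motion": [
    {"translation":[0,0.2,-0.3],"roll":0,"fingers":1},
    {"translation":[0,0.4,-0.6],"roll":0,"fingers":1}
  ]
}}

```text
clock: 16.97
eef_pos: [0.5696, 0.2711, 0.1185]
tool_rot: [0.726, 0.687, 0.015, 0.026]
ft_force: [-18.5, 1.1, -0.0]
grip_width: 0.0518
```

>>> {"api": "play_rows", "payload": {
  "motion": [
    {"translation":[0,0.2,-0.3],"roll":0,"fingers":1},
    {"translation":[0,0.4,-0.6],"roll":0,"fingers":1}
  ]
}}

```text
clock: 17.13
eef_pos: [0.575, 0.271, 0.1254]
tool_rot: [0.726, 0.687, 0.017, 0.028]
ft_force: [-14.6, 1.1, -2.4]
grip_width: 0.0514
```

```bash
python3 -c "
from h import *
st()"
```

```text
t 17.13 q [ 0.46   0.541  0.133  1.114 -0.043  0.515] p [0.575  0.271  0.1254] x [ 0.057  0.998 -0.014] z [ 0.062 -0.017 -0.998] F [-14.6   1.1  -2.4] M [ 0.06  3.55 -0.11] w 0.0514
```

Righting works now (tilt down to about 27° from geometry). Continuing the push.

>>> {"api": "play_rows", "payload": {
  "motion": [
    {"translation":[0,0.3,0],"roll":0,"fingers":1},
    {"translation":[0,0.6,0],"roll":0,"fingers":1},
    {"translation":[0,0.9,0],"roll":0,"fingers":1}
  ]
}}

```text
clock: 17.38
eef_pos: [0.5776, 0.2708, 0.127]
tool_rot: [0.726, 0.688, 0.013, 0.023]
ft_force: [-37.9, 0.6, 15.4]
grip_width: 0.0519
```

>>> {"api": "play_rows", "payload": {
  "motion": [
    {"translation":[0,0.3,0],"roll":0,"fingers":1},
    {"translation":[0,0.6,0],"roll":0,"fingers":1},
    {"translation":[0,0.9,0],"roll":0,"fingers":1}
  ]
}}

```text
clock: 17.63
eef_pos: [0.5921, 0.2714, 0.1293]
tool_rot: [0.726, 0.687, 0.018, 0.027]
ft_force: [-19.3, 4.3, 8.1]
grip_width: 0.0518
```

```bash
python3 -c "
from h import *
st()"
```

```text
t 17.63 q [ 0.448  0.567  0.188  1.141 -0.04   0.501] p [0.5921 0.2714 0.1293] x [ 0.055  0.998 -0.011] z [ 0.063 -0.014 -0.998] F [-19.3   4.3   8.1] M [ 0.48  4.31 -0.07] w 0.0518
```

>>> {"api": "play_rows", "payload": {
  "motion": [
    {"translation":[0,0.25,0],"roll":0,"fingers":1},
    {"translation":[0,0.5,0],"roll":0,"fingers":1}
  ]
}}

```text
clock: 17.8
eef_pos: [0.5988, 0.2709, 0.1301]
tool_rot: [0.726, 0.687, 0.019, 0.028]
ft_force: [-20.3, 0.6, 9.2]
grip_width: 0.0519
```

>>> {"api": "play_rows", "payload": {
  "motion": [
    {"translation":[0,0.25,0],"roll":0,"fingers":1},
    {"translation":[0,0.4,0],"roll":0,"fingers":1},
    {"translation":[0,0.4,0],"roll":0,"fingers":1}
  ]
}}

```text
clock: 18.05
eef_pos: [0.6031, 0.2706, 0.1305]
tool_rot: [0.726, 0.687, 0.019, 0.028]
ft_force: [-17.8, 0.7, 8.0]
grip_width: 0.0517
```

```bash
python3 -c "
from h import *
st()"
```

```text
t 18.05 q [ 0.44   0.582  0.217  1.152 -0.041  0.494] p [0.6031 0.2706 0.1305] x [ 0.056  0.998 -0.01 ] z [ 0.066 -0.014 -0.998] F [-17.8   0.7   8. ] M [ 0.18  4.11 -0.08] w 0.0517
```

>>> {"api": "play_rows", "payload": {
  "motion": [
    {"translation":[0,-1.5,0],"roll":0,"fingers":1},
    {"translation":[0,-3,-1],"roll":0,"fingers":1},
    {"translation":[0,-3,-3.5],"roll":0,"fingers":1},
    {"translation":[0,-3,-3.5],"roll":0,"fingers":1},
    {"translation":[0,-3,-3.5],"roll":0,"fingers":1}
  ]
}}

```text
clock: 18.47
eef_pos: [0.5786, 0.2732, 0.1654]
tool_rot: [0.727, 0.685, 0.027, 0.034]
ft_force: [0.1, 1.2, -1.8]
grip_width: 0.0519
```

Run:
```python
from h import *
o,M=st()
g=o["eef_pos"]-.005*M[:,2]
c=bot.camera("wrist");s=bot.camera("scene")
u,v=map(int,proj(s,g))
im=np.hstack([cv2.resize(c["pixels"][190:390,220:420],(400,400),interpolation=cv2.INTER_CUBIC),cv2.resize(s["pixels"][v-40:v+40,u-40:u+40],(400,400),interpolation=cv2.INTER_CUBIC)])
cv2.imwrite("pics/g.png",im[:,:,::-1])
print(u,v)
for ph in range(-20,25,4):  # + = bottom toward +tool y
    dn=np.cos(np.radians(ph))*M[:,2]+np.sin(np.radians(ph))*M[:,1]
    e=[g-dn*.03]
    # cap top circle extremes in wrist, bottom centre in scene
    x=M[:,0];n=np.cross(dn,x)
    w=[proj(c,g-dn*.03+.024*b)-[220,190] for b in(x,-x,n,-n)]
    q=[proj(s,g+dn*.06+.027*b)-[u-40,v-40] for b in(x,-x,n,-n)]
    k=[proj(s,g-dn*.03+.024*b)-[u-40,v-40] for b in(n,-n)]
    print(ph,"wrist n,-n",(w[2]*2).round(),(w[3]*2).round(),"scene bottom n,-n",(q[2]*5).round(),(q[3]*5).round(),"captop",(k[0]*5).round(),(k[1]*5).round())
```

```text
t 18.47 q [ 0.463  0.505  0.18   1.175 -0.049  0.52 ] p [0.5786 0.2732 0.1654] x [ 0.059  0.998 -0.007] z [ 0.085 -0.012 -0.996] F [ 0.1  1.2 -1.8] M [0.01 0.09 0.03] w 0.0519
506 174
-20 wrist n,-n [200. 343.] [200. 206.] scene bottom n,-n [160. 358.] [156. 237.] captop [227. 206.] [220.  94.]
-16 wrist n,-n [200. 345.] [200. 190.] scene bottom n,-n [162. 365.] [155. 249.] captop [228. 198.] [219.  93.]
-12 wrist n,-n [200. 348.] [200. 173.] scene bottom n,-n [163. 371.] [155. 261.] captop [228. 190.] [217.  92.]
-8 wrist n,-n [200. 349.] [200. 157.] scene bottom n,-n [165. 376.] [154. 273.] captop [229. 182.] [215.  91.]
-4 wrist n,-n [200. 349.] [200. 141.] scene bottom n,-n [168. 380.] [154. 284.] captop [230. 174.] [214.  92.]
0 wrist n,-n [200. 348.] [200. 125.] scene bottom n,-n [170. 384.] [154. 295.] captop [230. 167.] [212.  92.]
4 wrist n,-n [200. 346.] [200. 109.] scene bottom n,-n [173. 386.] [154. 305.] captop [230. 159.] [210.  93.]
8 wrist n,-n [200. 342.] [200.  95.] scene bottom n,-n [176. 388.] [155. 315.] captop [231. 152.] [208.  95.]
12 wrist n,-n [200. 338.] [200.  81.] scene bottom n,-n [178. 389.] [155. 325.] captop [230. 145.] [206.  97.]
16 wrist n,-n [200. 332.] [200.  68.] scene bottom n,-n [182. 389.] [156. 334.] captop [230. 138.] [204. 100.]
20 wrist n,-n [200. 325.] [200.  56.] scene bottom n,-n [185. 388.] [157. 342.] captop [230. 132.] [202. 103.]
24 wrist n,-n [200. 316.] [200.  45.] scene bottom n,-n [188. 386.] [158. 350.] captop [229. 126.] [200. 107.]
```

View pics/g.png

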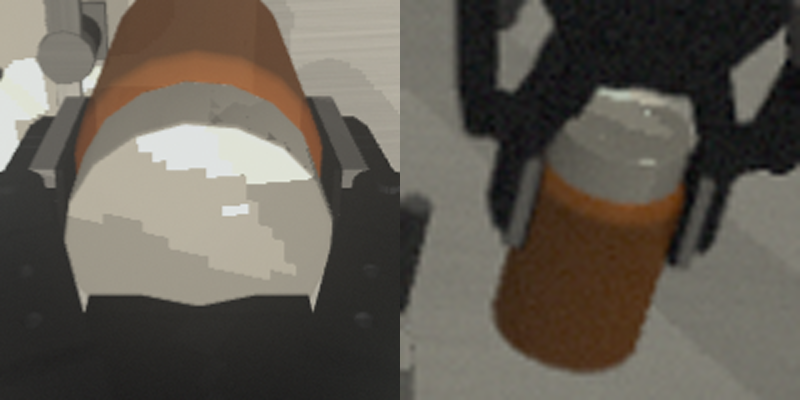

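Wrist/scene crop: jar almost upright in the jaws (cap edge at (200,123), bottom at (570,372)), within a few degrees of vertical. Moving near the seat, then locating the ring with the wrist camera.

>>> {"api": "play_rows", "payload": {
  "motion": [
    {"translation":[0,0.2,-3],"roll":0,"fingers":1},
    {"translation":[-1,1.5,-3],"roll":0,"fingers":1},
    {"translation":[-4,4,-2.7],"roll":0,"fingers":1},
    {"translation":[-7,6.5,-2.4],"roll":0,"fingers":1},
    {"translation":[-10,9,-2.2],"roll":0,"fingers":1},
    {"translation":[-13,10.5,-2],"roll":0,"fingers":1},
    {"translation":[-16.3,11.3,-1.9],"roll":0,"fingers":1},
    {"translation":[-16.3,11.3,-1.9],"roll":0,"fingers":1},
    {"translation":[-16.3,11.3,-1.9],"roll":0,"fingers":1},
    {"translation":[-16.3,11.3,-1.9],"roll":0,"fingers":1}
  ]
}}

```text
clock: 19.4
eef_pos: [0.6771, 0.1026, 0.1905]
tool_rot: [0.727, 0.685, 0.023, 0.032]
ft_force: [-0.6, -0.2, -2.1]
grip_width: 0.0523
```

Run:
```python
from h import *
o,M=st();c=bot.camera("wrist");cv2.imwrite("pics/w2.png",c["pixels"][:,:,::-1])
np.save("w2.npy",c["world_to_cam"])
g=cv2.cvtColor(c["pixels"],cv2.COLOR_RGB2GRAY)
# collar: dark grey ring on white; contours fitted with ellipses
for x0 in([.641,.103],):
    P=np.array([proj(c,[x0[0]+.035*np.cos(a),x0[1]+.035*np.sin(a),.048]) for a in np.linspace(0,6.28,24)])
    print("expected ring bbox",P.min(0),P.max(0))
print("frame mean",g.mean())
cs,_=cv2.findContours(cv2.adaptiveThreshold(g,255,0,1,31,12),1,1)
for k in cs:
    if len(k)>60:
        e=cv2.fitEllipse(k)
        if 60<max(e[1])<260 and min(e[1])/max(e[1])>.5 and cv2.contourArea(k)>3000: print(e,len(k),onz(c,*e[0],.048).round(4))
```

```text
t 19.4 q [ 0.162  0.583  0.376  1.291 -0.028  0.22 ] p [0.6771 0.1026 0.1905] x [ 0.06   0.998 -0.011] z [ 0.077 -0.015 -0.997] F [-0.6 -0.2 -2.1] M [ 0.06  0.1  -0.02] w 0.0523
expected ring bbox [279.11275432  95.1826469 ] [358.87809693 175.29094818]
frame mean 142.837
((68.4754867553711, 260.75958251953125), (69.45488739013672, 101.19348907470703), 104.15655517578125) 435 [ 0.7541 -0.1676  0.048 ]
((73.37651824951172, 254.4973907470703), (84.52339172363281, 121.4977035522461), 91.40286254882812) 325 [ 0.7469 -0.1595  0.048 ]
((318.2649230957031, 280.5691833496094), (133.28671264648438, 162.7501678466797), 178.8791961669922) 493 [0.7914 0.0932 0.048 ]
((318.52764892578125, 134.58868408203125), (65.6263427734375, 68.99102783203125), 165.21975708007812) 201 [0.6389 0.1027 0.048 ]
((319.21002197265625, 134.10574340820312), (78.10469818115234, 80.42723083496094), 93.74031066894531) 250 [0.6385 0.1033 0.048 ]
((190.739990234375, 132.00836181640625), (155.93260192871094, 185.9082489013672), 28.085899353027344) 986 [ 0.6299 -0.0092  0.048 ]
((526.7985229492188, 54.975486755371094), (147.8867645263672, 258.7856750488281), 18.54772186279297) 1107 [0.5847 0.2734 0.048 ]
```

>>> {"api": "play_rows", "payload": {
  "motion": [
    {"translation":[0,-2,0.5],"roll":0,"fingers":1},
    {"translation":[0,-4,2],"roll":0,"fingers":1},
    {"translation":[0,-4.6,5],"roll":0,"fingers":1},
    {"translation":[0,-4.6,7.7],"roll":0,"fingers":1},
    {"translation":[0,-4.6,7.7],"roll":0,"fingers":1},
    {"translation":[0,-4.6,7.7],"roll":0,"fingers":1},
    {"translation":[0,-4.6,7.7],"roll":0,"fingers":1}
  ]
}}

```text
clock: 20.03
eef_pos: [0.6382, 0.1061, 0.113]
tool_rot: [0.726, 0.686, 0.024, 0.033]
ft_force: [0.9, 0.1, -0.6]
grip_width: 0.0518
```

Run:
```python
from h import *
o,M=st();s=bot.camera("scene");g=o["eef_pos"]-.005*M[:,2];u,v=map(int,proj(s,g))
im=cv2.resize(s["pixels"][v-20:v+50,u-40:u+40],(640,560),interpolation=cv2.INTER_CUBIC)
for h_,col,r in((.040,(255,0,0),.031),(.048,(0,255,255),.035)):
    for a in np.linspace(0,6.28,60):
        p=(proj(s,[.6388+r*np.cos(a),.103+r*np.sin(a),h_])-[u-40,v-20])*8;cv2.circle(im,tuple(int(q) for q in p),1,col,-1)
cv2.imwrite("pics/k.png",im[:,:,::-1]);print(u,v)
to([.637,.104,.098])
```

```text
t 20.03 q [ 0.178  0.552  0.116  1.058 -0.029  0.233] p [0.6382 0.1061 0.113 ] x [ 0.057  0.998 -0.01 ] z [ 0.081 -0.015 -0.997] F [ 0.9  0.1 -0.6] M [ 0.    0.05 -0.02] w 0.0518
407 212
t 20.08 q [ 0.177  0.552  0.117  1.058 -0.029  0.233] p [0.6388 0.1059 0.1137] x [ 0.057  0.998 -0.01 ] z [ 0.082 -0.015 -0.996] F [ 0.2  0.4 -1.5] M [-0.    0.05 -0.01] w 0.052
tool cm [-0.19 -0.3   1.56]
```

View pics/k.png

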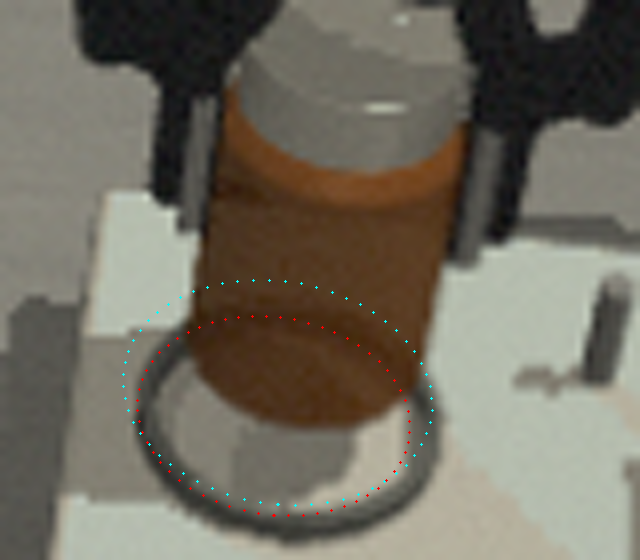

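The crop shows the jar over the ring: jar bottom centre about (302,·) versus ring (288,·), so ~3 mm too far in +y. I work out the remaining x offset numerically from the measured edges.

Run:
```python
from h import *
from scipy.optimize import least_squares
s=bot.camera("scene");w=bot.camera("wrist")
# current tool -> wrist camera mount; pose G = picture g, pose K = picture k
o,M=st();Tt=np.eye(4);Tt[:3,:3]=M;Tt[:3,3]=o["eef_pos"]
tool2cam=w["world_to_cam"]@Tt
def pose(p,x,z):
    x=np.array(x);z=np.array(z);z/=np.linalg.norm(z);x=x-z*(x@z);x/=np.linalg.norm(x)
    m=np.eye(4);m[:3,:3]=np.c_[x,np.cross(z,x),z];m[:3,3]=p;return m
G=pose([.5786,.2732,.1654],[.059,.998,-.007],[.085,-.012,-.996]);K=pose([.6385,.106,.1133],[.057,.998,-.01],[.0815,-.015,-.9965])
wg=dict(w);wg["world_to_cam"]=tool2cam@np.linalg.inv(G)
bias=np.array([10,13])/8
def pts(T,v):
    ph,h,sh=v;X,Y,Z=T[:3,0],T[:3,1],T[:3,2];dn=np.cos(ph)*Z+np.sin(ph)*Y;n=np.cross(dn,X)
    c0=T[:3,3]-.005*Z+sh*Y;f=lambda ax,r,sg:c0+dn*(h-ax)+r*n*sg
    return f,dn,c0
def front(c,f,ax,r):   # lowest / highest image row on the circle's ±n points
    a=[proj(c,f(ax,r,q)) for q in(1,-1)];return max(a,key=lambda p:p[1])[1],min(a,key=lambda p:p[1])[1]
def res(v):
    fk,_,_=pts(K,v);fg,_,_=pts(G,v)
    return [front(s,fk,.09,.024)[0]+bias[1]-(212-20+107/8), front(s,fk,.072,.024)[0]+bias[1]-(192+170/8), front(s,fk,0,.027)[0]+bias[1]-(192+428/8),
     front(s,fg,.072,.024)[0]+bias[1]-(134+203/5),front(s,fg,0,.027)[0]+bias[1]-(134+372/5),
     (front(wg,fg,.09,.024)[1]-(190+123/2))*.7]
r=least_squares(res,[0,.058,0]);print("phi",np.degrees(r.x[0]),"h,shift mm",r.x[1:]*1e3,"res",r.fun.round(2))
f,dn,c0=pts(Tt,r.x);print("true tilt",np.degrees(np.arctan2(dn[:2],-dn[2])),"bottom now",c0+dn*r.x[1])
```

```text
t 20.18 q [ 0.177  0.551  0.117  1.057 -0.029  0.233] p [0.6389 0.1056 0.1139] x [ 0.058  0.998 -0.01 ] z [ 0.083 -0.015 -0.996] F [ 0.4  0.2 -2. ] M [ 0.01  0.11 -0.  ] w 0.0519
phi -2.153318778441759 h,shift mm [54.58686906 -4.6876457 ] res [-0.03  0.37  0.26 -0.26 -0.33 -0.01]
true tilt [ 2.59748556 -0.71438114] bottom now [0.63632314 0.105241   0.06399753]
```

>>> {"api": "play_rows", "payload": {
  "motion": [
    {"translation":[-0.2,0.2,0.3],"roll":0,"fingers":1},
    {"translation":[-0.2,0.2,0.8],"roll":0,"fingers":1},
    {"translation":[-0.2,0.1,1.4],"roll":0,"fingers":1},
    {"translation":[-0.2,0.1,1.8],"roll":0,"fingers":1},
    {"translation":[-0.2,0.1,1.8],"roll":0,"fingers":1}
  ]
}}

```text
clock: 20.6
eef_pos: [0.6391, 0.1024, 0.0926]
tool_rot: [0.727, 0.686, 0.023, 0.032]
ft_force: [-0.7, 0.9, -1.7]
grip_width: 0.0519
```

>>> {"api": "play_rows", "payload": {
  "motion": [
    {"translation":[0,0,0.2],"roll":0,"fingers":1},
    {"translation":[0,0,0.3],"roll":0,"fingers":1},
    {"translation":[0,0,0.3],"roll":0,"fingers":1}
  ]
}}

```text
clock: 20.85
eef_pos: [0.6397, 0.1025, 0.0922]
tool_rot: [0.727, 0.686, 0.023, 0.033]
ft_force: [-2.0, -1.0, 6.6]
grip_width: 0.0518
```

>>> {"api": "play_rows", "payload": {
  "motion": [
    {"translation":[0,0,0.2],"roll":0,"fingers":1},
    {"translation":[0,0,0.3],"roll":0,"fingers":1},
    {"translation":[0,0,0.3],"roll":0,"fingers":1}
  ]
}}

```text
clock: 21.1
eef_pos: [0.6406, 0.1024, 0.0917]
tool_rot: [0.727, 0.686, 0.025, 0.034]
ft_force: [-5.2, -1.1, 17.0]
grip_width: 0.0521
```

```bash
python3 -c "
from h import *
st()"
```

```text
t 21.1 q [ 0.171  0.573  0.092  1.012 -0.029  0.228] p [0.6406 0.1024 0.0917] x [ 0.058  0.998 -0.011] z [ 0.082 -0.015 -0.997] F [-5.2 -1.1 17. ] M [-0.35  1.68  0.03] w 0.0521
```

Contact at the height expected for the seat floor. Relieve the press, then open.

>>> {"api": "play_rows", "payload": {
  "motion": [
    {"translation":[0,0,-0.4],"roll":0,"fingers":1},
    {"translation":[0,0,-0.5],"roll":0,"fingers":1},
    {"translation":[0,0,-0.5],"roll":0,"fingers":0},
    {"translation":[0,0,-0.5],"roll":0,"fingers":-0.5},
    {"translation":[0,0,-0.5],"roll":0,"fingers":-1},
    {"translation":[0,0,-0.5],"roll":0,"fingers":-1},
    {"translation":[0,0,-0.5],"roll":0,"fingers":-1},
    {"translation":[0,0,-0.5],"roll":0,"fingers":-1},
    {"translation":[0,0,-0.5],"roll":0,"fingers":-1},
    {"translation":[0,0,-0.5],"roll":0,"fingers":-1}
  ]
}}

```text
clock: 21.93
eef_pos: [0.6396, 0.1026, 0.0926]
tool_rot: [0.727, 0.686, 0.023, 0.033]
ft_force: [-0.8, 0.8, 0.1]
grip_width: 0.0856
```

```bash
cat > cap.py <<'E'
from h import *
o,M=st()
c=bot.camera("wrist");s=bot.camera("scene")
cv2.imwrite("pics/w_%d.png"%(o["clock"]*100),c["pixels"][:,:,::-1]);cv2.imwrite("pics/s_%d.png"%(o["clock"]*100),s["pixels"][:,:,::-1])
X=np.array([.6388,.103,.13])
for c,nm in((c,"wrist"),(s,"scene")):
    P=np.array([proj(c,X+.024*np.array([np.cos(a),np.sin(a),0])) for a in np.linspace(0,6.28,40)]);print(nm,"predicted cap-top bbox",P.min(0).round(1),P.max(0).round(1))
# shadowed-jar amber columns in scene
a=s["pixels"][200:265,370:440].astype(int);m=((a[...,0]-a[...,2])>25).astype(np.uint8)
n,l,st_,ce=cv2.connectedComponentsWithStats(m);i=1+st_[1:,4].argmax();print("amber bbox",st_[i][:2]+[370,200],st_[i][2:],"cent",ce[i]+[370,200])
for r in range(204,250,4):
    q=np.where(m[r-200])[0];print(r,(q.min()+370,q.max()+370) if len(q) else None,end=" ")
for z in(.106,.08,.06,.048):print("\npred axis",z,proj(s,[.6388,.103,z]).round(1),"half",(abs(proj(s,[.6388,.130,z])-proj(s,[.6388,.076,z]))[0]/2).round(1),end="")
print()
E
python3 cap.py
```

```text
t 21.93 q [ 0.172  0.573  0.095  1.018 -0.029  0.229] p [0.6396 0.1026 0.0926] x [ 0.058  0.998 -0.011] z [ 0.078 -0.015 -0.997] F [-0.8  0.8  0.1] M [-0.04  0.09  0.01] w 0.0856
wrist predicted cap-top bbox [253.3 264.3] [386.6 368.8]
scene predicted cap-top bbox [392.9 198.1] [421.  217.3]
amber bbox [387 213] [ 35  42 925] cent [402.55891892 236.63675676]
204 None 208 None 212 None 216 (np.int64(391), np.int64(392)) 220 (np.int64(390), np.int64(421)) 224 (np.int64(390), np.int64(419)) 228 (np.int64(389), np.int64(419)) 232 (np.int64(389), np.int64(418)) 236 (np.int64(388), np.int64(417)) 240 (np.int64(387), np.int64(417)) 244 (np.int64(388), np.int64(416)) 248 (np.int64(389), np.int64(415)) 
pred axis 0.106 [405.4 217.6] half 15.6
pred axis 0.08 [403.7 228.2] half 15.3
pred axis 0.06 [402.4 236.1] half 15.0
pred axis 0.048 [401.7 240.7] half 14.9
```

>>> {"api": "play_rows", "payload": {
  "motion": [
    {"translation":[0,0,-1.5],"roll":0,"fingers":-1},
    {"translation":[0,-0.1,-4.5],"roll":0,"fingers":-1},
    {"translation":[0,-0.2,-8],"roll":0,"fingers":-1},
    {"translation":[0,2,-11],"roll":0,"fingers":-1},
    {"translation":[0,4,-12],"roll":0,"fingers":-1},
    {"translation":[0,4,-12],"roll":0,"fingers":-1},
    {"translation":[0,4,-12],"roll":0,"fingers":-1}
  ]
}}

```text
clock: 22.62
eef_pos: [0.6708, 0.1022, 0.2161]
tool_rot: [0.727, 0.686, 0.024, 0.033]
ft_force: [-0.5, 0.2, -1.3]
grip_width: 0.0852
```

```bash
cat > chk.py <<'E'
from h import *
o,M=st();c=bot.camera("wrist");cv2.imwrite("pics/w_%d.png"%(o["clock"]*100),c["pixels"][:,:,::-1])
def circ(c,z,r,X=(.6388,.103)):
    P=np.array([proj(c,[X[0]+r*np.cos(a),X[1]+r*np.sin(a),z]) for a in np.linspace(0,6.28,40)],np.float32);return cv2.fitEllipse(P)
print("pred cap",circ(c,.13,.024),"pred ring out",circ(c,.048,.035))
g=cv2.cvtColor(c["pixels"],cv2.COLOR_RGB2GRAY)
for th in(60,90,110,140,170,200,220,235):
    for k in cv2.findContours((g>th).astype(np.uint8),1,1)[0]:
        if len(k)>40 and cv2.contourArea(k)>1500:
            e=cv2.fitEllipse(k);p=circ(c,.13,.024)
            if np.hypot(e[0][0]-p[0][0],e[0][1]-p[0][1])<40 and .6<max(e[1])/max(p[1])<2.2:
                print(th,np.round(e[0],1),np.round(e[1],1),"at .13",onz(c,*e[0],.13).round(4),"at .048",onz(c,*e[0],.048).round(4))
E
python3 chk.py
```

```text
t 22.62 q [ 0.163  0.557  0.399  1.336 -0.028  0.22 ] p [0.6708 0.1022 0.2161] x [ 0.059  0.998 -0.01 ] z [ 0.08  -0.015 -0.997] F [-0.5  0.2 -1.3] M [ 0.    0.04 -0.01] w 0.0852
pred cap ((319.16363525390625, 154.77090454101562), (66.86094665527344, 68.10347747802734), 93.07952117919922) pred ring out ((319.946044921875, 134.63052368164062), (72.98905181884766, 73.34744262695312), 177.5965118408203)
```

Run:
```python
from h import *
c=bot.camera("wrist");im=c["pixels"];g=cv2.cvtColor(im,cv2.COLOR_RGB2GRAY)
print("row profile col319:",g[90:230:3,319].tolist());print("sat:",(im[90:230:3,319,0].astype(int)-im[90:230:3,319,2]).tolist())
print("col profile row150:",g[150,260:380:3].tolist())
r=cv2.resize(g[90:230,250:390],None,fx=4,fy=4,interpolation=cv2.INTER_CUBIC)
h=cv2.HoughCircles(cv2.medianBlur(r,5),cv2.HOUGH_GRADIENT,1.5,20,param1=80,param2=45,minRadius=115,maxRadius=170)
if h is not None:
    for x,y,R_ in h[0][:6]:
        u,v=250+x/4,90+y/4;print(round(u,1),round(v,1),"r",R_/4,onz(c,u,v,.13).round(4),onz(c,u,v,.048).round(4))
```

```text
row profile col319: [219, 219, 219, 219, 175, 149, 179, 89, 88, 104, 111, 134, 218, 220, 219, 219, 219, 219, 219, 220, 219, 219, 219, 219, 220, 219, 219, 219, 219, 220, 219, 219, 219, 218, 219, 219, 219, 218, 218, 200, 156, 153, 165, 167, 167, 166, 166]
sat: [-3, -4, -3, -4, 3, 13, 18, 34, 34, 61, 71, 14, -3, -3, -4, -3, -2, -2, -3, -2, -2, -3, -2, -2, -2, -3, -2, -2, -2, -2, -2, -2, -1, 4, -2, -2, -2, -1, -1, 22, 15, 15, 17, 16, 17, 16, 16]
col profile row150: [116, 117, 117, 117, 135, 168, 169, 169, 131, 218, 218, 219, 219, 219, 219, 219, 219, 220, 219, 219, 219, 219, 220, 220, 219, 219, 220, 220, 219, 220, 194, 130, 205, 218, 217, 220, 220, 220, 220, 219]
321.8 138.2 r 35.575 [0.6243 0.1055 0.13  ] [0.6385 0.1046 0.048 ]
316.2 137.8 r 30.625 [0.6238 0.1016 0.13  ] [0.6379 0.0992 0.048 ]
319.2 143.4 r 35.9125 [0.6278 0.1035 0.13  ] [0.6434 0.1018 0.048 ]
325.9 141.6 r 41.05 [0.6268 0.1082 0.13  ] [0.642  0.1083 0.048 ]
318.4 156.6 r 32.3125 [0.637  0.1024 0.13  ] [0.6562 0.1003 0.048 ]
326.7 134.4 r 29.35 [0.622  0.1089 0.13  ] [0.6352 0.1094 0.048 ]
```

Jar checks: cap at about (0.637, 0.102) versus seat (0.639, 0.103), cap width as expected at 0.13 m height, so it is home. Now the shutter post.

>>> {"api": "play_rows", "payload": {
  "motion": [
    {"translation":[2.5,-4,0],"roll":0,"fingers":-1},
    {"translation":[5,-8,0],"roll":0,"fingers":-1},
    {"translation":[7.5,-12,0.2],"roll":0,"fingers":-1},
    {"translation":[10,-15,0.6],"roll":0,"fingers":-1},
    {"translation":[10.9,-17,1.1],"roll":0,"fingers":-1},
    {"translation":[10.9,-17,1.1],"roll":0,"fingers":-1},
    {"translation":[10.9,-17,1.1],"roll":0,"fingers":-1},
    {"translation":[10.9,-17,1.1],"roll":0,"fingers":-1}
  ]
}}

```text
clock: 23.38
eef_pos: [0.5074, 0.2203, 0.1892]
tool_rot: [0.726, 0.686, 0.023, 0.033]
ft_force: [0.7, 0.3, -0.3]
grip_width: 0.0855
```

Run:
```python
from h import *
to([.516,.2205,.095])
c=bot.camera("wrist");g=cv2.cvtColor(c["pixels"],cv2.COLOR_RGB2GRAY)
cv2.imwrite("pics/wp.png",c["pixels"][:,:,::-1])
u,v=proj(c,[.516,.2205,.119]);print("pred post top",u,v,"base",proj(c,[.516,.2205,.067]))
m=(g<75).astype(np.uint8);n,l,s,ce=cv2.connectedComponentsWithStats(m)
for i in range(1,n):
    if 60<s[i,4]<6000 and abs(ce[i][0]-u)<120 and abs(ce[i][1]-v)<120:print(s[i],ce[i].round(1),onz(c,*ce[i],.1).round(4))
```

```text
t 23.38 q [ 0.435  0.327 -0.029  1.151 -0.047  0.49 ] p [0.5074 0.2203 0.1892] x [ 0.057  0.998 -0.012] z [ 0.078 -0.016 -0.997] F [ 0.7  0.3 -0.3] M [ 0.02  0.06 -0.01] w 0.0855
tool cm [0.18 0.12 9.46]
pred post top 321.4351378229076 218.3190606809868 base [321.63708109 192.87366546]
[317 191  15  27 316] [324.2 203.9] [0.5129 0.2227 0.1   ]
[190 213  24  19 395] [201.6 222. ] [0.5231 0.126  0.1   ]
```

>>> {"api": "play_rows", "payload": {
  "motion": [
    {"translation":[0.3,-0.1,3],"roll":0,"fingers":-1},
    {"translation":[0.4,-0.1,6],"roll":0,"fingers":-1},
    {"translation":[0.4,-0.1,8.5],"roll":0,"fingers":-1},
    {"translation":[0.4,-0.1,9.4],"roll":0,"fingers":-1},
    {"translation":[0.4,-0.1,9.4],"roll":0,"fingers":0},
    {"translation":[0.4,-0.1,9.4],"roll":0,"fingers":1},
    {"translation":[0.4,-0.1,9.4],"roll":0,"fingers":1},
    {"translation":[0.4,-0.1,9.4],"roll":0,"fingers":1},
    {"translation":[0.4,-0.1,9.4],"roll":0,"fingers":1},
    {"translation":[0.4,-0.1,9.4],"roll":0,"fingers":1},
    {"translation":[0.4,-0.1,9.4],"roll":0,"fingers":1},
    {"translation":[0.4,-0.1,9.4],"roll":0,"fingers":1}
  ]
}}

```text
clock: 24.43
eef_pos: [0.5153, 0.2234, 0.0974]
tool_rot: [0.727, 0.686, 0.024, 0.033]
ft_force: [-0.8, -1.3, 5.3]
grip_width: 0.0102
```

Run:
```python
from h import *
o,M=st()
piv=np.array([.5956,.2158]);p0=o["eef_pos"][:2];r=p0-piv;print("radius",np.hypot(*r),np.degrees(np.arctan2(r[1],r[0])))
a0=np.arctan2(r[1],r[0])
for th in(.1,.2,.3,.4,.5,.6,.7,.8,.9,.95,1.0):
    q=piv+np.hypot(*r)*np.array([np.cos(a0-th),np.sin(a0-th)])
    print(th,(M.T@np.r_[q-p0,0]*100).round(2))
```

```text
t 24.43 q [ 0.433  0.42  -0.149  0.935 -0.047  0.49 ] p [0.5153 0.2234 0.0974] x [ 0.058  0.998 -0.01 ] z [ 0.081 -0.015 -0.997] F [-0.8 -1.3  5.3] M [-0.01  0.17 -0.02] w 0.0102
radius 0.08066798600805804 174.62489340818044
0.1 [ 0.8   0.07 -0.  ]
0.2 [1.6  0.22 0.  ]
0.3 [2.37 0.45 0.01]
0.4 [3.12 0.75 0.03]
0.5 [3.83 1.12 0.05]
0.6 [4.5  1.57 0.08]
0.7 [5.13 2.08 0.12]
0.8 [5.7  2.65 0.16]
0.9 [6.21 3.27 0.21]
0.95 [6.44 3.6  0.23]
1.0 [6.65 3.94 0.26]
```

>>> {"api": "play_rows", "payload": {
  "motion": [
    {"translation":[0.8,0.07,0],"roll":5.7,"fingers":1},
    {"translation":[1.6,0.22,0],"roll":11.5,"fingers":1},
    {"translation":[2.37,0.45,0],"roll":17.2,"fingers":1},
    {"translation":[3.12,0.75,0],"roll":22.9,"fingers":1},
    {"translation":[3.83,1.12,0.1],"roll":28.6,"fingers":1},
    {"translation":[4.5,1.57,0.1],"roll":34.4,"fingers":1},
    {"translation":[5.13,2.08,0.1],"roll":40,"fingers":1},
    {"translation":[5.13,2.08,0.1],"roll":40,"fingers":1},
    {"translation":[5.13,2.08,0.1],"roll":40,"fingers":1}
  ]
}}

```text
clock: 25.18
eef_pos: [0.5373, 0.2741, 0.0975]
tool_rot: [0.917, 0.397, 0.033, 0.022]
ft_force: [-4.1, 1.4, 10.0]
grip_width: 0.0107
```

```bash
cat > sh.py <<'E'
from h import *
o,M=st();p=o["eef_pos"][:2]-[.5956,.2158];print("r",np.hypot(*p),"theta~",np.radians(175.5)-np.arctan2(p[1],p[0]))
t=np.array([-p[1],p[0]])/np.hypot(*p);F=o["ft_force"][:2];print("F tangential(ccw +), radial",F@t,F@p/np.hypot(*p))
E
python3 sh.py
```

```text
t 25.18 q [ 0.496  0.497 -0.021  0.992 -0.05   1.247] p [0.5373 0.2741 0.0975] x [0.682 0.73  0.042] z [ 0.077 -0.015 -0.997] F [-4.1  1.4 10. ] M [-1.08  1.55  0.26] w 0.0107
r 0.08240738288683838 theta~ 0.7066819751503344
F tangential(ccw +), radial 1.8606995636053216 3.874022844205645
```

>>> {"api": "play_rows", "payload": {
  "motion": [
    {"translation":[0.4,0,0],"roll":3,"fingers":1},
    {"translation":[0.8,0.04,0],"roll":6,"fingers":1},
    {"translation":[1.2,0.1,0],"roll":9,"fingers":1},
    {"translation":[1.6,0.16,0],"roll":11.5,"fingers":1},
    {"translation":[1.6,0.16,0],"roll":11.5,"fingers":1},
    {"translation":[1.6,0.16,0],"roll":11.5,"fingers":1}
  ]
}}

```text
clock: 25.68
eef_pos: [0.5491, 0.2845, 0.0976]
tool_rot: [0.952, 0.304, 0.034, 0.019]
ft_force: [-3.6, 3.6, 7.0]
grip_width: 0.0104
```

```bash
python3 sh.py
```

```text
t 25.68 q [ 0.502  0.525  0.027  1.013 -0.05   1.454] p [0.5491 0.2845 0.0976] x [0.813 0.579 0.053] z [ 0.077 -0.016 -0.997] F [-3.6  3.6  7. ] M [-1.06  1.71  0.36] w 0.0104
r 0.08297011388713663 theta~ 0.8970949154078363
F tangential(ccw +), radial 0.9650307594715009 5.057369070943867
```

>>> {"api": "play_rows", "payload": {
  "motion": [
    {"translation":[0.3,0,0],"roll":0,"fingers":1},
    {"translation":[0.6,0,0],"roll":0,"fingers":1},
    {"translation":[0.6,0,0],"roll":0,"fingers":1},
    {"translation":[0.6,0,0],"roll":0,"fingers":1}
  ]
}}

```text
clock: 26.02
eef_pos: [0.5514, 0.2862, 0.0975]
tool_rot: [0.952, 0.303, 0.031, 0.02]
ft_force: [-8.6, -0.6, 11.8]
grip_width: 0.0102
```

```bash
python3 sh.py
```

```text
t 26.02 q [ 0.502  0.535  0.043  1.026 -0.051  1.455] p [0.5514 0.2862 0.0975] x [0.814 0.579 0.047] z [ 0.071 -0.019 -0.997] F [-8.6 -0.6 11.8] M [-1.66  2.9   0.04] w 0.0102
r 0.08313413765618087 theta~ 0.9314470685412215
F tangential(ccw +), radial 7.5644331389827215 4.053301351604863
```

>>> {"api": "play_rows", "payload": {
  "motion": [
    {"translation":[0.3,0,0],"roll":0,"fingers":1},
    {"translation":[0.4,0,0],"roll":0,"fingers":1},
    {"translation":[0.4,0,0],"roll":0,"fingers":1},
    {"translation":[0.4,0,0],"roll":0,"fingers":1},
    {"translation":[0.4,0,0],"roll":0,"fingers":1},
    {"translation":[0.4,0,0],"roll":0,"fingers":1},
    {"translation":[0.4,0,0],"roll":0,"fingers":1},
    {"translation":[0.4,0,0],"roll":0,"fingers":1}
  ]
}}

```text
clock: 26.68
eef_pos: [0.5517, 0.2865, 0.0974]
tool_rot: [0.952, 0.303, 0.028, 0.021]
ft_force: [-16.4, -6.5, 17.6]
grip_width: 0.0105
```

```bash
python3 sh.py
python3 - <<'E'
from h import *
s=bot.camera("scene");t=bot.camera("top")
a=s["pixels"][200:265,370:440].astype(int);m=((a[...,0]-a[...,2])>25).astype(np.uint8)
n,l,q,ce=cv2.connectedComponentsWithStats(m);i=1+q[1:,4].argmax();print("amber bbox",q[i][:2]+[370,200],q[i][2:])
for r in(224,232,240):
    k=np.where(l[r-200]==i)[0];print(r,k.min()+370,k.max()+370)
for c,n in((s,"scene"),(t,"top")):
    b=cv2.imread(f"pics/{n}0.png")[:,:,::-1].astype(int);d=np.abs(c["pixels"].astype(int)-b).sum(2)
    for nm,X in(("pot",(.628,-.22,.03)),("bottle",(.505,-.355,.05)),("slide",(.76,-.189,.034))):
        u,v=map(int,proj(c,X));print(n,nm,"mean diff",d[v-15:v+15,u-15:u+15].mean().round(1))
# blade: dark pixels in scene near the lens region, compared with start
b=cv2.imread("pics/scene0.png")[:,:,::-1];f=lambda im:np.argwhere(im[210:262,455:480].max(2)<60).mean(0)+[210,455]
print("dark centroid before/after",f(b),f(s["pixels"]))
E
```

```text
t 26.68 q [ 0.503  0.54   0.053  1.037 -0.051  1.456] p [0.5517 0.2865 0.0974] x [0.815 0.578 0.041] z [ 0.066 -0.023 -0.998] F [-16.4  -6.5  17.6] M [-2.58  4.13 -0.15] w 0.0105
r 0.08320399571073217 theta~ 0.936516007198561
F tangential(ccw +), radial 17.366677231961482 3.162306051176481
amber bbox [387 213] [ 35  42 929]
224 389 420
232 389 418
240 388 417
scene pot mean diff 24.8
scene bottle mean diff 18.7
scene slide mean diff 17.2
top pot mean diff 27.6
top bottle mean diff 22.7
top slide mean diff 20.6
dark centroid before/after [240.17435897 466.85641026] [235.46753247 466.49350649]
```

```bash
python3 -c "
from h import *
print(bot.job_done());st()"
```

```text
the job is handed in; nothing more can be done
None
the job is handed in; nothing more can be done
```

I tipped the amber jar, set it in the viewer's seat and let it go. I then swung the shutter to its stop and handed the job in at about 27 s of the 64 s, with the fingers still gripping the post.

**Tipping:** The moves allow no tilt of the tool, so I turned the jar inside the jaws by pressing it against the viewer's fixed end face. Edge fits in the scene image gave about 44°, and it was held clear of the bench for over a second. While I rolled the tool to line up with the lamp head it stayed tipped, by my estimate up to about 48°.

**Levelling:** I pressed the jar's bottom against the side of the lamp head to bring it upright. The first push there jammed (57 N at the wrist); I backed off and a stroke upward along the face worked.

**Last checks:**
- **Jar:** the cap was at about (0.637, 0.102) m, against (0.639, 0.103) m measured for the seat. Its image position was the same after the shutter move.
- **Shutter:** a further 4 mm of commanded push moved the post only 0.4 mm and added about 10 N, so it is at the stop. My own angle estimate was 0.94 rad, a little over the stop's 0.9, so its error is about 0.04 rad.
- **Pot, bottle and slide box:** image differences from the start were small and similar for all three, and I never went near them; I did not measure their positions separately.

**What disagreed:** scene-camera positions differed from the other cameras by about 5 mm, so I used the wrist camera for the seat. My early test of moving out of reach left the tool leaning about 4.6°, which I allowed for. The automatic contour check for the cap found nothing (white on white), so the cap position comes from a circle fit and brightness profiles.

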